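# Lock the press wheel and tension its spokes

## Robot

A 7-joint arm with a two-finger parallel gripper is mounted at the origin on the work surface. World frame = base frame: x ahead of the robot, y to its left, z up, the work surface at z = 0. Lengths are in mm, angles in rad, forces in N, time in s.
With the tool pointing down it reaches from about 400 to 875 mm from the base axis. Payload 6.5 kg.
Tool frame: the origin (TCP) lies midway between the tips of the shut fingers; the grasp point (between the pads) lies 19 mm behind it; z points along the fingers, y is the line along which they close (so a half turn about z gives the same grasp; the last joint's range is limited). The gripper opens to 85 mm and grips with 20 to 120 N. Pads are 22 mm wide; open, the fingers measure 114 mm over their backs; the gripper's body (76 mm by 85 mm) begins 54 mm behind the grasp point. The pads swing forward as they close: fully open they stand 13 mm farther back than shut.
Start: joints at [1.253, 0.536, -0.004, 1.538, 0.003, 1.067, -0.071], TCP at [161.942, -629.496, 231.29] pointing down, gripper open.
Joint ranges: [-2.7, 2.7], [-0.37, 2.16], [-1.27, 1.26], [0.24, 2.4], [-1.31, 4.45], [0.19, 1.91], [-2.76, 2.76]. Speed limits (rad/s): [2.39, 2.39, 3.14, 3.14, 3.14, 3.14, 3.14].

## Interface

Orientations are given as a rotation vector (axis times angle).
In Python, from station import ctrl gives the robot as it stands.
- The arm moves only by the tool play_rows, never from a script. Its argument "targets" is a list of rows, each an object of numbers: "x", "y", "z": the shift along the world's x, y, z in cm; "wx", "wy", "wz": the turn, a rotation vector about the world's x, y, z in rad. In form: [{"x": .., "y": .., "z": .., "wx": .., "wy": .., "wz": ..}, ...]. A call has 1 to 12 rows; each row is the pose to reach, as a shift and turn from the pose commanded when the call began; what a row does not reach only later rows make up. A row lasts 1/12 s, in which the tool goes at most 41.7 mm and 7.16 degrees, less where a joint would pass 70% of its speed; a pose out of reach is approached as far as the arm can. A call with a gripper value outside its range is refused whole. "grip" is the closure, from 0 (fully open) to 1 (shut), set as the call begins (left out, the last holds). The fingers move at their own pace and stop on an object; "newtons" is the grip in N (left out, the last holds). Time passes only in rows, so rows that repeat a pose let the fingers close. It gives the time, the measured TCP pose, the force, the opening and the grip force at its end, in the units of the state.
- ctrl.sense(): the state, without advancing time (a new reading comes with each control period).
- ctrl.capture(name): name is "side" or "top" or "wrist"; returns a dict with "frame" (384x512x3 uint8, red, green, blue), "K" (3x3 intrinsics, pixels), "cam_to_world" (4x4, takes a point from camera to world coordinates). Camera axes: x right, y up, looking along -z (the intrinsics and any distortion apply to the point x, -y, -z); pixel columns grow to the right and rows downward; lengths in mm; the calibration is good to about 2 mm. A picture is of the moment at which its call begins. There is no depth.
- ctrl.close_job(): hands the job in; it is judged then, once.
Trained networks look in the newest picture that a camera, given by its name, has taken for a name from the list of things; names that differ only in an ending like _2 or _b are one class to them, and where a whole thing is asked for, a point or a joint stands for the part that bears it (a point fixed in the world has none). Each returns a list of dicts, best first, with "p" (0 to 1); they miss things now and then, are a little off and sometimes report something else, mostly with a low value. They report only what shows in the picture. A call takes as long as a camera call. They do not tell look-alikes from the thing itself.
- ctrl.recognise(camera, query): "xyz" ([x, y, z] in mm, in world coordinates, good to about 4 mm: the middle of the surface that is visible of it).
- ctrl.silhouettes(camera, query): "region" (384x512 bool, what is visible of it).
The state is a dict: "t": time; "joint_positions": joint angles; "qvel": joint speeds; "effort": joint torques, N m; "tool_pos": TCP position; "tool_rot": TCP orientation; "ft_force": force on the tool from outside, world axes, zero at the start; "ft_torque": the same for the moment, N m; "gripper_width": finger opening in mm; "grasp_force": force on a finger pad.
Only numpy, scipy, OpenCV 4.12 (cv2) and the standard library are available. Lean on these libraries where they do the work, as an engineer would, in place of code of your own. Each camera call takes 0.05 s, during which the arm holds its last target. There are 200 camera calls.

## Task

Pick up the red-handled locking pin and push it through the holes of both cheeks of the truing stand, between the wheel's spokes, until its handle sits against the near cheek, and leave it there. Then tighten the three coloured spoke nuts in order round the rim, clockwise as seen from outside the wheel: the red one a quarter turn, the yellow one two quarter turns, the blue one a quarter turn, leaving red and blue square across the rim and yellow back in line with it. Leave everything else on the bench where it is.

Things in the scene. Friction and masses are not known exactly. Their poses are not given: they have to be found in the camera images.
- stand: green truing stand fixed to the bench; origin centre of underside; x along the axle away from the robot, y left. Base 90 x 160 x 12. Two upright cheeks 60 wide, 8 thick, 150 high, before and behind the wheel (outer faces x = -32, +32; axle nubs to 36). Axle at z = 135; rim 230 across, 24 wide. Each cheek has a 14 hole at y = 0, z = 60, in line along x, with a gap between spokes
- near_hole (a point): centre of the lower hole in the robot-side cheek, on its outer (robot-side) face; axes as the stand's
- far_hole (a point): centre of the hole in the far cheek, on its outer (far) face, 64 beyond near_hole along the stand's x
- pin_out (a point): point 16 beyond far_hole on the same line: where the pin's tip is when the pin is fully home
- wheel (a joint): angle of the spoked wheel on its axle, rad, 0 with the yellow nut straight up; growing tips the top of the wheel to the robot's right. Starts within 0.12 of 0. It moves stiffly (0.4 N m) and the pin between its spokes limits it
- pin: locking pin on the bench, left or right of the stand: red square handle 100 long (x -100 to 0), 24 x 24, then a steel rod 10 in diameter, 80 long along +x, tip slightly tapered. 0.08 to 0.16 kg, balanced in its handle. Origin on the underside below the shoulder (front end of the handle); rod axis 12 above it
- pin_grip (a point): middle of the pin's handle, 50 behind the shoulder, on the rod's axis; a good place to grip
- pin_shoulder (a point): centre of the handle's front face, on the rod's axis; it meets near_hole's face when the pin is fully home
- pin_tip (a point): end of the rod, 80 ahead of the shoulder
- red_nut (a joint): turn of the red nut, next to the top spoke on the robot's left, leaning 33 degrees left (26 to 40). Rad, grows clockwise seen from outside looking towards the hub, 1.571 a quarter turn. Starts within 0.1 of 0, its flat head in line with the rim. Stays where left; takes 0.06 N m; stops at -1.2 and 4.6
- red_head (a point): centre of the flat red head of the red nut: 10 thick (x) x 26 long (y) x 24 tall (z), its centre 28 outside the rim and its underside 16 outside it, on a stem 11 across. z points outward along the spoke; the axes turn with the nut, so x is always the direction to squeeze
- yellow_nut (a joint): turn of the yellow nut, on the top spoke, about upright. Rad, grows clockwise seen from outside looking towards the hub, 1.571 a quarter turn. Starts within 0.1 of 0, its flat head in line with the rim. Stays where left; takes 0.06 N m; stops at -1.2 and 4.6
- yellow_head (a point): centre of the flat yellow head of the yellow nut: 10 thick (x) x 26 long (y) x 24 tall (z), its centre 28 outside the rim and its underside 16 outside it, on a stem 11 across. z points outward along the spoke; the axes turn with the nut, so x is always the direction to squeeze
- blue_nut (a joint): turn of the blue nut, next to the top spoke on the robot's right, leaning 33 degrees right (26 to 40). Rad, grows clockwise seen from outside looking towards the hub, 1.571 a quarter turn. Starts within 0.1 of 0, its flat head in line with the rim. Stays where left; takes 0.06 N m; stops at -1.2 and 4.6
- blue_head (a point): centre of the flat blue head of the blue nut: 10 thick (x) x 26 long (y) x 24 tall (z), its centre 28 outside the rim and its underside 16 outside it, on a stem 11 across. z points outward along the spoke; the axes turn with the nut, so x is always the direction to squeeze
- knife: bystander: palette knife with black handle, 240 long, lying on the bench; may lie left or right of the stand; origin under its middle
- ink_tin: bystander: closed ink tin, 84 across, 75 high; origin at its underside
- brayer: bystander: ink roller with red handle, about 150 long; origin under the roller
- oil: bystander: amber oil bottle, 64 across, 150 high; origin at its underside
- mug: bystander: white mug, 76 across, 90 high; origin at its underside
Not all that is in view belongs to the job. Of the things shaped like the pin, the red one is meant.

How it is judged (in metres and radians):
On the way, in this order (a step that is already met when the one before it is completed fails the run):
1. the pin is through both cheeks and fully home (distance between pin_shoulder and near_hole below 0.008 m and distance between pin_tip and pin_out below 0.012 m), for 0.2 s.
2. the red nut has been turned a quarter turn (value of joint red_nut between 1.311 and 1.831 rad), for 0.2 s.
3. the yellow nut has been turned two quarter turns (value of joint yellow_nut between 2.882 and 3.402 rad), for 0.2 s.
4. the blue nut has been turned a quarter turn (value of joint blue_nut between 1.311 and 1.831 rad), for 0.2 s.
At the end, for the whole second after the job is handed in: the pin rests in both holes, its shoulder within 8 mm of the near hole's face and its tip within 12 mm of pin_out, at rest; red and blue nuts stand at one quarter turn and the yellow nut at two quarter turns, each within 0.26 rad (15 degrees) (all of step 1 and all of step 2 and all of step 3 and all of step 4 and linear speed of pin below 0.02 m/s); the robot touches nothing.
It fails at once if the knife is moved more than 40 mm (distance of knife from where it was at the start of the episode above 0.04 m).
It fails at once if the ink tin is moved more than 40 mm (distance of ink_tin from where it was at the start of the episode above 0.04 m).
It fails at once if the brayer is moved more than 40 mm (distance of brayer from where it was at the start of the episode above 0.04 m).
It fails at once if the oil is moved more than 40 mm (distance of oil from where it was at the start of the episode above 0.04 m).
It fails at once if the mug is moved more than 40 mm (distance of mug from where it was at the start of the episode above 0.04 m).
It also fails if it takes over 72 s, if anything falls off the work surface, if the arm or the gripper's body presses on something with over 40 N, if the wrist force passes 120 N, or if a joint passes its speed limit or range.

## Working session

There is one attempt and no reset: what is moved stays moved. The work goes in short steps, Python scripts to look and compute and a tool call to move; the robot and the scene stay as the last step left them, time stands still between calls to the robot, and variables do not carry over. Pictures are saved under pics/ and viewed, at most 10 in all, crops included, and the job is handed in when it is done.

Besides the shell and the picture viewer there is one more tool, called after "Call:" as name(argument=value, ...), one argument or row to a line, values as JSON. play_rows: Moves the arm, as the interface text tells. Its arguments: {"type":"object","properties":{"targets":{"type":"array"},"grip":{"type":"number"},"newtons":{"type":"number"}},"required":["targets"]}

```bash
mkdir -p pics
cat > h.py <<'E'
import numpy as np, cv2
from station import ctrl
def cap(n,f=None):
    d=ctrl.capture(n)
    if f: cv2.imwrite('pics/'+f,cv2.cvtColor(d['frame'],cv2.COLOR_RGB2BGR))
    return d
def proj(d,P):
    M=np.linalg.inv(d['cam_to_world']);p=M[:3,:3]@np.array(P,float)+M[:3,3]
    q=d['K']@np.array([p[0],-p[1],-p[2]]);return q[:2]/q[2]
def onplane(d,uv,z,ax=2):
    r=np.linalg.inv(d['K'])@np.array([uv[0],uv[1],1.]);r=d['cam_to_world'][:3,:3]@np.array([r[0],-r[1],-r[2]])
    o=d['cam_to_world'][:3,3];return o+r*(z-o[ax])/r[ax]
def rec(c,q):
    return [(np.round(x['xyz']).tolist(),round(x['p'],2)) for x in ctrl.recognise(c,q)[:3]]
E
python3 - <<'E'
from h import *
a=cap('side');b=cap('top')
cv2.imwrite('pics/a.png',cv2.resize(cv2.cvtColor(np.vstack([a['frame'],b['frame']]),cv2.COLOR_RGB2BGR),(400*2,600)) if 0 else cv2.cvtColor(a['frame'],cv2.COLOR_RGB2BGR))
cv2.imwrite('pics/b.png',cv2.cvtColor(b['frame'],cv2.COLOR_RGB2BGR))
for c,d in (('side',a),('top',b)):
    print(c,np.round(d['cam_to_world'],2).tolist(),np.round(d['K'],1).tolist())
    for q in ['stand','pin','red_head','yellow_head','blue_head','knife','ink_tin','brayer','oil','mug']: print(q,rec(c,q))
print(ctrl.sense())
E
```

```text
side [[-0.85, 0.41, -0.35, 17.24], [-0.53, -0.66, 0.53, 663.9], [-0.01, 0.64, 0.77, 1172.59], [0.0, 0.0, 0.0, 1.0]] [[370.5, 0.0, 262.8], [0.0, 370.5, 188.5], [0.0, 0.0, 1.0]]
stand [([645.0, 26.0, 123.0], 0.82)]
pin [([274.0, 183.0, 22.0], 0.68), ([644.0, 22.0, 120.0], 0.64), ([211.0, -262.0, 20.0], 0.57)]
red_head [([666.0, 83.0, 259.0], 0.57)]
yellow_head [([656.0, 11.0, 281.0], 0.37)]
blue_head [([640.0, -59.0, 255.0], 0.5)]
knife [([530.0, 333.0, -0.0], 0.85)]
ink_tin [([690.0, 299.0, 78.0], 0.95)]
brayer [([751.0, -260.0, 31.0], 0.72), ([662.0, 81.0, 258.0], 0.25)]
oil [([611.0, 448.0, 94.0], 0.97)]
mug [([566.0, -432.0, 56.0], 0.76), ([422.0, -314.0, 17.0], 0.28)]
top [[-0.01, 0.99, -0.16, 267.72], [-1.0, -0.01, 0.01, -16.66], [0.01, 0.16, 0.99, 1508.17], [0.0, 0.0, 0.0, 1.0]] [[441.1, 0.0, 255.0], [0.0, 441.1, 190.9], [0.0, 0.0, 1.0]]
stand [([645.0, 9.0, 133.0], 0.78)]
pin [([367.0, -494.0, 23.0], 0.89), ([405.0, -142.0, 25.0], 0.74), ([212.0, -274.0, 26.0], 0.71)]
red_head []
yellow_head [([651.0, 6.0, 289.0], 0.61), ([645.0, 10.0, 131.0], 0.26)]
blue_head [([647.0, 6.0, 28
[... 273 characters left out ...]
 'joint_positions': array([ 1.25280788,  0.53635951, -0.00440522,  1.53790634,  0.00261179,
        1.06728198, -0.07121139]), 'qvel': array([ 0.00021219, -0.00078029, -0.00046851, -0.00174873,  0.00015289,
       -0.00115021,  0.00068351]), 'effort': array([ 3.07818655e-04, -5.83327889e+01,  1.04787972e+00, -2.59444499e+01,
        1.24307571e-02,  1.74484048e-03,  4.45109592e-06]), 'tool_pos': array([ 161.93911396, -629.50416872,  231.3136247 ]), 'tool_rot': array([ 3.11666622e+00,  3.94512372e-01, -4.08545183e-05]), 'ft_force': array([ 0.45204404,  0.40536001, -0.17776437]), 'ft_torque': array([ 0.03437435,  0.03937386, -0.03580625]), 'grasp_force': 0.0, 'gripper_width': 85.3833104725136}
```

View pics/a.png

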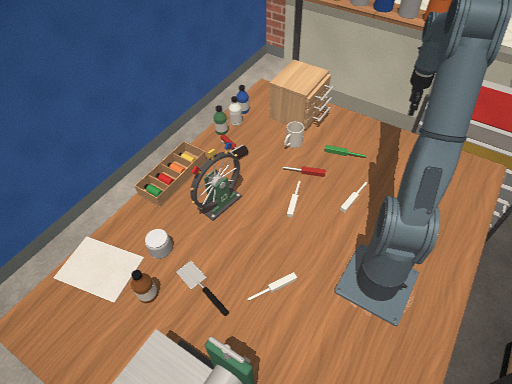

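View pics/b.png

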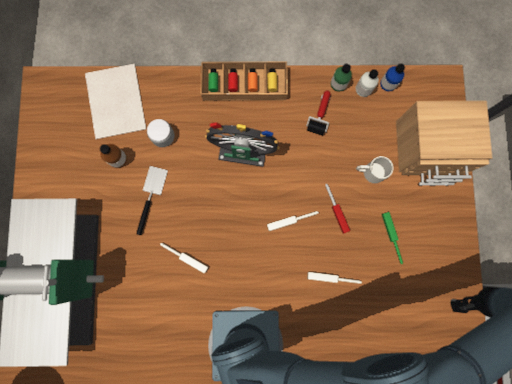

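The lookalikes in the top view are white at (292,220), (184,257) and (335,278), green at (392,237), and red at (340,210). The red one fits. The brayer at (318,115) also has a red handle, but it is a roller.

Run:
```python
from h import *
d=cap('top');f=d['frame']
c=f[170:250,300:420];cv2.imwrite('pics/c.png',cv2.cvtColor(cv2.resize(c,None,fx=5,fy=5,interpolation=2),cv2.COLOR_RGB2BGR))
h=cv2.cvtColor(f,cv2.COLOR_RGB2HSV);m=(((h[...,0]<6)|(h[...,0]>174))&(h[...,1]>170)&(h[...,2]>80)).astype(np.uint8)
m[:170]=0;m[250:]=0;m[:,:310]=0;m[:,370:]=0
p=cv2.findNonZero(m)[:,0];r=cv2.minAreaRect(p);b=cv2.boxPoints(r);print(len(p),r)
for q in b: print(q,onplane(d,q,24)[:2].round(1))
print(onplane(d,r[0],24).round(1))
# stand/wheel mask principal directions
for n in ['stand','red_head','yellow_head','blue_head']:
    for s in ctrl.silhouettes('top',n)[:2]:
        yx=np.argwhere(s['region'])
        rr=cv2.minAreaRect(yx[:,::-1].astype(np.float32));print(n,s['p'],rr)
```

```text
224 ((340.56903076171875, 218.3275909423828), (29.150028228759766, 7.6157732009887695), 66.80140686035156)
[331.32764 206.43105] [ 451.1 -292.7]
[338.32764 203.43105] [ 461.2 -316.9]
[349.81042 230.22414] [ 369.9 -352.1]
[342.81042 233.22414] [ 360. -328.]
[ 410.3 -322.5   24. ]
stand 0.87 ((240.35838317871094, 143.67051696777344), (73.74773406982422, 38.77458190917969), 8.746162414550781)
red_head 0.34 ((160.25001525878906, 132.25001525878906), (28.991382598876953, 25.455846786499023), 45.0)
blue_head 0.51 ((266.0, 132.5), (12.0, 5.0), -0.0)
```

View pics/c.png

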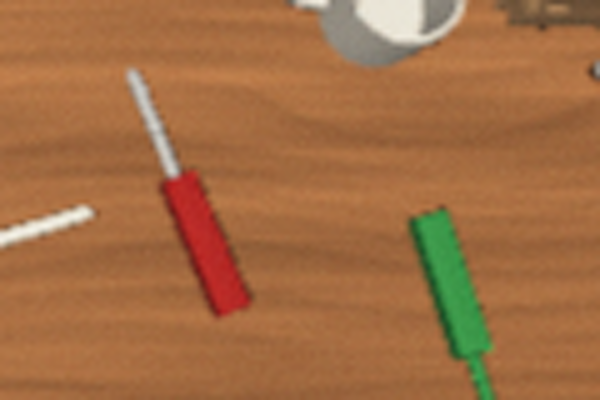

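Call:
play_rows(
  targets=[
    {"x":3,"y":3,"z":0},
    {"x":6,"y":7,"z":0},
    {"x":9,"y":11,"z":-1},
    {"x":12,"y":15,"z":-2,"wz":0.05},
    {"x":15,"y":19,"z":-3,"wz":0.11},
    {"x":18,"y":23,"z":-3,"wz":0.115},
    {"x":21,"y":27,"z":-3,"wz":0.115},
    {"x":23.8,"y":30.3,"z":-3,"wz":0.115},
    {"x":23.8,"y":30.3,"z":-3,"wz":0.115},
    {"x":23.8,"y":30.3,"z":-3,"wz":0.115},
    {"x":23.8,"y":30.3,"z":-3,"wz":0.115},
    {"x":23.8,"y":30.3,"z":-3,"wz":0.115},
  ],
  grip=0,
)

```text
invalid input at $.targets[0]: expected keys x, y, z, wx, wy, wz
```

Run:
```python
from h import *
d=cap('wrist','d.png');f=d['frame'];s=ctrl.sense();print(s['tool_pos'],s['tool_rot'],np.round(d['cam_to_world'],2).tolist(),d['K'].tolist())
h=cv2.cvtColor(f,cv2.COLOR_RGB2HSV);m=(((h[...,0]<6)|(h[...,0]>174))&(h[...,1]>170)&(h[...,2]>60)).astype(np.uint8)
n,l,st,ce=cv2.connectedComponentsWithStats(m);k=1+st[1:,4].argmax();m=(l==k).astype(np.uint8)
p=cv2.findNonZero(m)[:,0];r=cv2.minAreaRect(p);print(r,st[k])
for q in cv2.boxPoints(r): print(q,onplane(d,q,24)[:2].round(1))
```

```text
[ 161.95049627 -629.49006009  231.3006082 ] [3.11671903e+00 3.94493472e-01 9.54499686e-06] [[0.25, 0.93, 0.26, 226.05], [-0.97, 0.24, 0.07, -613.31], [-0.0, -0.26, 0.96, 374.1], [0.0, 0.0, 0.0, 1.0]] [[301.21089907340365, 0.0, 257.9229910829187], [0.0, 301.21089907340365, 187.72355432744598], [0.0, 0.0, 1.0]]
((354.4137878417969, 313.46551513671875), (5.9422502517700195, 33.239463806152344), 21.801406860351562) [346 297  17  32 148]
[345.48276 327.7931 ] [ -30.5 -804. ]
[357.8276  296.93103] [  20.1 -804.1]
[363.34482 299.13794] [  18.8 -812.4]
[350.99997 330.     ] [ -32.  -812.5]
```

View pics/d.png

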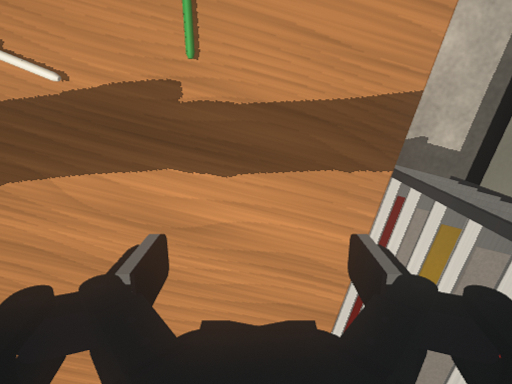

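The wrist view looks down and forward past the open fingers at (150,260) and (365,260). The green look-alike is at (188,30). The move was refused because each row needs all six keys, so I'm sending it again.

Call:
play_rows(
  targets=[
    {"x":3,"y":3,"z":0,"wx":0,"wy":0,"wz":0},
    {"x":6,"y":7,"z":0,"wx":0,"wy":0,"wz":0},
    {"x":9,"y":11,"z":-1,"wx":0,"wy":0,"wz":0},
    {"x":12,"y":15,"z":-2,"wx":0,"wy":0,"wz":0.05},
    {"x":15,"y":19,"z":-3,"wx":0,"wy":0,"wz":0.1},
    {"x":18,"y":23,"z":-3,"wx":0,"wy":0,"wz":0.115},
    {"x":21,"y":27,"z":-3,"wx":0,"wy":0,"wz":0.115},
    {"x":23.8,"y":30.3,"z":-3,"wx":0,"wy":0,"wz":0.115},
    {"x":23.8,"y":30.3,"z":-3,"wx":0,"wy":0,"wz":0.115},
    {"x":23.8,"y":30.3,"z":-3,"wx":0,"wy":0,"wz":0.115},
    {"x":23.8,"y":30.3,"z":-3,"wx":0,"wy":0,"wz":0.115},
  ],
  grip=0,
)

```text
t: 2.32
tool_pos: [403.3, -322.3, 201.5]
tool_rot: [-3.086, -0.585, -0.003]
ft_force: [-0.2, 0.5, 0.1]
gripper_width: 85.2
grasp_force: 0.0
```

```bash
cat >> h.py <<'E'
def redbox(d,z=24):
    f=d['frame'];h=cv2.cvtColor(f,cv2.COLOR_RGB2HSV);m=(((h[...,0]<6)|(h[...,0]>174))&(h[...,1]>170)&(h[...,2]>60)).astype(np.uint8)
    n,l,st,ce=cv2.connectedComponentsWithStats(m);k=1+st[1:,4].argmax()
    r=cv2.minAreaRect(cv2.findNonZero((l==k).astype(np.uint8))[:,0]);return r,[(q,onplane(d,q,z)[:2].round(1)) for q in cv2.boxPoints(r)]
E
python3 - <<'E'
from h import *
d=cap('wrist','e.png');s=ctrl.sense();print(s['t'],s['tool_pos'],s['tool_rot'],d['cam_to_world'][:3,3])
print(redbox(d)); print(rec('wrist','pin_tip'),rec('wrist','pin_shoulder'))
E
```

```text
2.3667 [ 401.26413933 -324.944403    201.45341857] [-3.08760808e+00 -5.79501091e-01 -8.51005191e-04] [ 464.59465381 -298.51511753  344.46890654]
(((265.5, 162.5), (89.0, 21.0), 90.0), [(array([255., 118.], dtype=float32), array([ 452.3, -299.7])), (array([276., 118.], dtype=float32), array([ 460.3, -320. ])), (array([276., 207.], dtype=float32), array([ 370.3, -357. ])), (array([255., 207.], dtype=float32), array([ 361.7, -335.1]))])
[([404.0, -146.0, 27.0], 0.79), ([427.0, -326.0, 28.0], 0.78), ([406.0, -477.0, 29.0], 0.77)] [([440.0, -325.0, 21.0], 0.75), ([215.0, -294.0, 18.0], 0.72), ([404.0, -480.0, 25.0], 0.7)]
```

View pics/e.png

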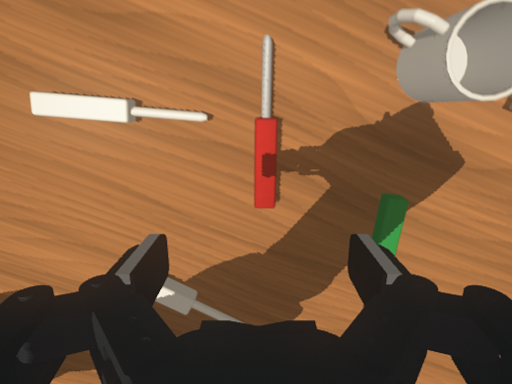

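The red pin's handle is at columns 255–276, rows 118–207, and its rod tip is at (267,37). It sits about 6 mm to the right of the finger midline. I'm correcting for that, then descending and gripping about 60 mm behind the shoulder.

Call:
play_rows(
  targets=[
    {"x":0.1,"y":-0.55,"z":-3,"wx":0,"wy":0,"wz":0.01},
    {"x":0.1,"y":-0.55,"z":-7,"wx":0,"wy":0,"wz":0.01},
    {"x":0.1,"y":-0.55,"z":-11,"wx":0,"wy":0,"wz":0.01},
    {"x":0.1,"y":-0.55,"z":-14.5,"wx":0,"wy":0,"wz":0.01},
    {"x":0.1,"y":-0.55,"z":-17.5,"wx":0,"wy":0,"wz":0.01},
    {"x":0.1,"y":-0.55,"z":-19,"wx":0,"wy":0,"wz":0.01},
    {"x":0.1,"y":-0.55,"z":-19.7,"wx":0,"wy":0,"wz":0.01},
    {"x":0.1,"y":-0.55,"z":-19.7,"wx":0,"wy":0,"wz":0.01},
    {"x":0.1,"y":-0.55,"z":-19.7,"wx":0,"wy":0,"wz":0.01},
  ],
)

```text
t: 3.22
tool_pos: [400.7, -333.3, 4.8]
tool_rot: [3.086, 0.586, 0.0]
ft_force: [-0.7, 0.3, 0.2]
gripper_width: 85.7
grasp_force: 0.0
```

Call:
play_rows(
  targets=[
    {"x":0,"y":0,"z":0,"wx":0,"wy":0,"wz":0},
    {"x":0,"y":0,"z":0,"wx":0,"wy":0,"wz":0},
    {"x":0,"y":0,"z":0,"wx":0,"wy":0,"wz":0},
    {"x":0,"y":0,"z":0,"wx":0,"wy":0,"wz":0},
    {"x":0,"y":0,"z":0,"wx":0,"wy":0,"wz":0},
    {"x":0,"y":0,"z":0,"wx":0,"wy":0,"wz":0},
    {"x":0,"y":0,"z":0,"wx":0,"wy":0,"wz":0},
    {"x":0,"y":0,"z":0,"wx":0,"wy":0,"wz":0},
    {"x":0,"y":0,"z":0,"wx":0,"wy":0,"wz":0},
    {"x":0,"y":0,"z":0,"wx":0,"wy":0,"wz":0},
  ],
  grip=1,
  newtons=60,
)

```text
t: 4.05
tool_pos: [401.3, -332.3, 4.9]
tool_rot: [3.085, 0.588, 0.001]
ft_force: [-0.3, 0.9, 4.7]
gripper_width: 22.8
grasp_force: 60.1
```

```bash
cat >> h.py <<'E'
from scipy.spatial.transform import Rotation as Ro
def turn(yaw,tilt,roll=0):
    """rotvec world from present tool_rot to: tool x at yaw, pointing down, then tilted fwd by tilt (about -stand y)"""
    s=ctrl.sense();R0=Ro.from_rotvec(s['tool_rot'])
    T=Ro.from_euler('z',yaw)*Ro.from_euler('x',roll)*Ro.from_euler('y',-tilt)*Ro.from_rotvec([np.pi,0,0])
    return (T*R0.inv()).as_rotvec().round(3)
E
python3 -c "
from h import *
print(turn(-.18,.9),turn(-.18,0))"
```

```text
[ 0.09  -0.906 -0.518] [ 0.001  0.    -0.557]
```

Call:
play_rows(
  targets=[
    {"x":0,"y":0,"z":3,"wx":0,"wy":0,"wz":0},
    {"x":0,"y":0,"z":7,"wx":0,"wy":0,"wz":0},
    {"x":0,"y":0,"z":11,"wx":0,"wy":0,"wz":0},
    {"x":0,"y":0,"z":15,"wx":0,"wy":0,"wz":0},
    {"x":0,"y":0,"z":18,"wx":0,"wy":0,"wz":0},
    {"x":0,"y":0,"z":18,"wx":0,"wy":0,"wz":0},
  ],
)

```text
t: 4.55
tool_pos: [404.1, -334.3, 190.6]
tool_rot: [3.078, 0.587, 0.011]
ft_force: [0.2, -0.8, -0.5]
gripper_width: 22.5
grasp_force: 59.3
```

Call:
play_rows(
  targets=[
    {"x":0.6,"y":2.5,"z":0,"wx":0.009,"wy":-0.09,"wz":-0.052},
    {"x":1.2,"y":5,"z":0,"wx":0.018,"wy":-0.181,"wz":-0.104},
    {"x":2,"y":8,"z":0,"wx":0.027,"wy":-0.272,"wz":-0.155},
    {"x":3,"y":11,"z":0,"wx":0.036,"wy":-0.362,"wz":-0.207},
    {"x":4,"y":14,"z":0,"wx":0.045,"wy":-0.453,"wz":-0.259},
    {"x":5,"y":17,"z":0,"wx":0.054,"wy":-0.544,"wz":-0.311},
    {"x":6,"y":20,"z":0,"wx":0.063,"wy":-0.634,"wz":-0.363},
    {"x":7,"y":23,"z":0,"wx":0.072,"wy":-0.725,"wz":-0.414},
    {"x":8,"y":26,"z":0,"wx":0.081,"wy":-0.815,"wz":-0.466},
    {"x":8,"y":29,"z":0,"wx":0.09,"wy":-0.906,"wz":-0.518},
    {"x":8,"y":29,"z":0,"wx":0.09,"wy":-0.906,"wz":-0.518},
    {"x":8,"y":29,"z":0,"wx":0.09,"wy":-0.906,"wz":-0.518},
  ],
)

```text
t: 5.55
tool_pos: [494.2, -132.6, 214.4]
tool_rot: [2.991, 0.003, 0.907]
ft_force: [-0.4, -0.7, -1.2]
gripper_width: 22.9
grasp_force: 59.3
```

Run:
```python
from h import *
ctrl.capture('wrist')
d=cap('wrist','f0.png');s=ctrl.sense();print(s['t'],s['tool_pos'],s['tool_rot'],d['cam_to_world'].round(4).tolist())
cv2.imwrite('pics/f.png',cv2.cvtColor(cv2.resize(d['frame'],(800,600),interpolation=2),cv2.COLOR_RGB2BGR))
np.savez('f.npz',**d)
for q in ['red_head','yellow_head','blue_head','stand','near_hole']: print(q,rec('wrist',q))
```

```text
5.65 [ 495.35275016 -129.84400281  214.55085966] [2.99227233 0.01380696 0.90766464] [[0.0031, 0.9481, -0.318, 471.565], [-0.9999, 0.0079, 0.0137, -127.3339], [0.0155, 0.3179, 0.948, 370.8756], [0.0, 0.0, 0.0, 1.0]]
red_head []
yellow_head []
blue_head []
stand [([631.0, -12.0, 130.0], 0.77)]
near_hole [([639.0, -13.0, 134.0], 0.85)]
```

View pics/f.png

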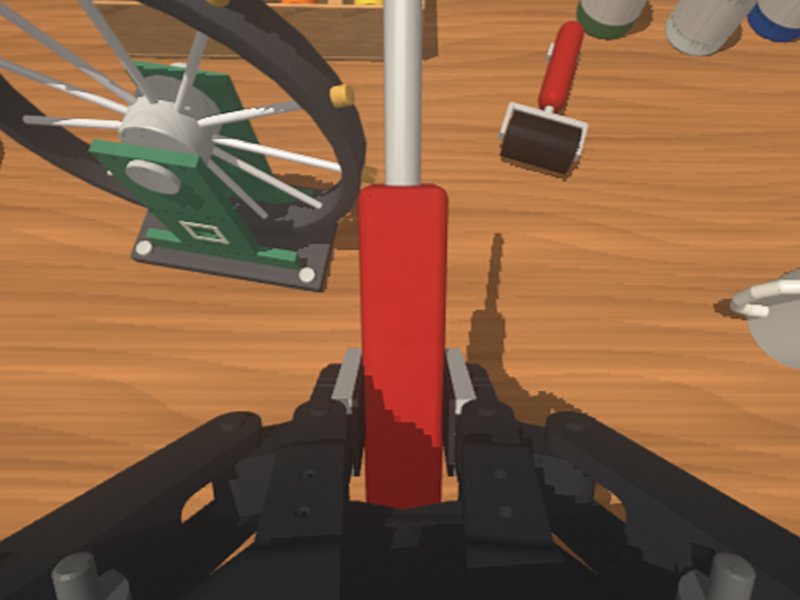

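The pin is held in line with the gripper. The near cheek is at left, with a light square frame round its lower hole at (204,232) in the 800-wide picture, and the front bolts are at (143,247) and (307,273). The tilt hasn't got there yet, so I'm checking why.

Run:
```python
from h import *
s=ctrl.sense();print(s['joint_positions'].round(3),turn(-.18,.9),turn(-.18,.6))
d=dict(np.load('f.npz'))
k=512/800
for uv,z in [((204,232),None),((143,247),12),((307,273),12)]:
    if z: print(onplane(d,np.array(uv)*k,z).round(1))
for z in (55,60,65): print(z,onplane(d,np.array((204,232))*k,z).round(1))
for uv in [(90,149),(192,164)]: print(onplane(d,np.array(uv)*k,150).round(1))
```

```text
[-0.123  0.12   0.417  2.391 -1.236  0.195 -0.119] [-0.013 -0.313 -0.171] [ 0.015 -0.014 -0.175]
[630.4  81.9  12. ]
[608.7 -54.4  12. ]
55 [623.8  14.5  55. ]
60 [621.4  12.3  60. ]
65 [619.  10.  65.]
[627.2  40.4 150. ]
[618.5 -16.2 150. ]
```

```bash
python3 -c "
from h import *
print(turn(-.155,0),ctrl.sense()['tool_pos'])"
```

```text
[ 0.063  0.585 -0.151] [ 493.50235556 -134.57847518  213.92408437]
```

Call:
play_rows(
  targets=[
    {"x":-1,"y":1,"z":0,"wx":0.01,"wy":0.1,"wz":-0.026},
    {"x":-2,"y":3,"z":0,"wx":0.021,"wy":0.195,"wz":-0.05},
    {"x":-3,"y":5,"z":-1,"wx":0.032,"wy":0.293,"wz":-0.076},
    {"x":-4,"y":8,"z":-2,"wx":0.042,"wy":0.39,"wz":-0.1},
    {"x":-5.3,"y":11,"z":-4,"wx":0.053,"wy":0.488,"wz":-0.126},
    {"x":-5.3,"y":14,"z":-6,"wx":0.063,"wy":0.585,"wz":-0.151},
    {"x":-5.3,"y":17,"z":-9,"wx":0.063,"wy":0.585,"wz":-0.151},
    {"x":-5.3,"y":17,"z":-9,"wx":0.063,"wy":0.585,"wz":-0.151},
    {"x":-5.3,"y":17,"z":-9,"wx":0.063,"wy":0.585,"wz":-0.151},
    {"x":-5.3,"y":17,"z":-9,"wx":0.063,"wy":0.585,"wz":-0.151},
    {"x":-5.3,"y":17,"z":-9,"wx":0.063,"wy":0.585,"wz":-0.151},
  ],
)

```text
t: 6.82
tool_pos: [441.6, 35.5, 123.3]
tool_rot: [3.132, -0.242, 0.0]
ft_force: [-0.1, -1.3, -1.1]
gripper_width: 22.3
grasp_force: 59.3
```

```bash
python3 -c "
from h import *
print(turn(-.155,0),ctrl.sense()['tool_pos'])"
```

```text
[ 0.     0.    -0.001] [441.60687749  35.54666714 123.31211833]
```

Call:
play_rows(
  targets=[
    {"x":0,"y":0.1,"z":-3,"wx":0,"wy":0,"wz":0},
    {"x":0,"y":0.1,"z":-6,"wx":0,"wy":0,"wz":0},
    {"x":1,"y":0.1,"z":-7,"wx":0,"wy":0,"wz":0},
    {"x":2.4,"y":0.1,"z":-7,"wx":0,"wy":0,"wz":0},
    {"x":2.4,"y":0.1,"z":-7,"wx":0,"wy":0,"wz":0},
    {"x":2.4,"y":0.1,"z":-7,"wx":0,"wy":0,"wz":0},
    {"x":2.4,"y":0.1,"z":-7,"wx":0,"wy":0,"wz":0},
  ],
)

```text
t: 7.4
tool_pos: [464.8, 36.5, 55.1]
tool_rot: [-3.13, 0.245, -0.003]
ft_force: [0.0, -0.1, -0.9]
gripper_width: 22.7
grasp_force: 59.4
```

Run:
```python
from h import *
print(turn(-.155,0),ctrl.sense()['tool_pos'])
w=cap('wrist');a=cap('side');t=cap('top')
np.savez('g.npz',w=w['frame'],wc=w['cam_to_world'],wk=w['K'])
L=cv2.resize(w['frame'][:150,130:390],(520,300),interpolation=2)
S=cv2.resize(a['frame'][150:225,180:250],(280,300),interpolation=2)
T=cv2.resize(t['frame'][110:185,195:295],(400,300),interpolation=2)
o=np.zeros((600,800,3),np.uint8);o[:300,:520]=L;o[:300,520:]=S;o[300:,:400]=T
cv2.imwrite('pics/g.png',cv2.cvtColor(o,cv2.COLOR_RGB2BGR))
u=np.array([np.cos(-.155),np.sin(-.155),0]);N=np.array([622,12.2,60.])
for n,d in(('w',w),('s',a)): print(n,proj(d,N),proj(d,N-20*u),proj(d,N-100*u))
```

```text
[-0.002  0.002  0.001] [464.7559466   36.46583881  55.09462925]
w [ 255.45261264 -160.86012303] [255.60810092 -93.89370738] [256.10944877 122.02911563]
s [223.71157826 197.55771089] [227.43652611 200.25705427] [242.7983811  211.38926961]
```

View pics/g.png

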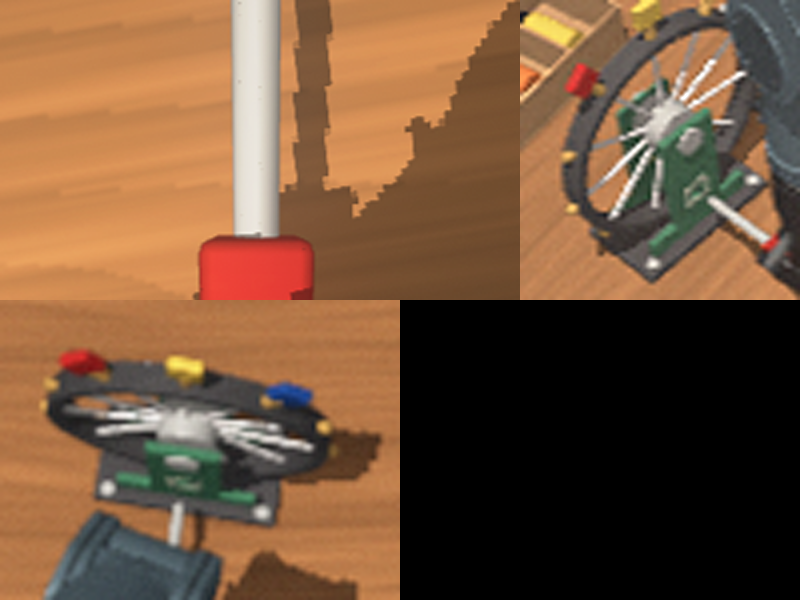

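In the side crop the hole frame centre is at about pixel (224.3,197.5), where I predicted (223.7,197.6). The pin tip at (227.5,200) is on the hole axis. The wrist crop shows the pin centred. I'm lowering 2 mm and advancing.

Call:
play_rows(
  targets=[
    {"x":0,"y":0,"z":-0.2,"wx":0,"wy":0,"wz":0},
    {"x":0.5,"y":-0.08,"z":-0.2,"wx":0,"wy":0,"wz":0},
    {"x":1,"y":-0.155,"z":-0.2,"wx":0,"wy":0,"wz":0},
    {"x":1.5,"y":-0.23,"z":-0.2,"wx":0,"wy":0,"wz":0},
    {"x":2,"y":-0.31,"z":-0.2,"wx":0,"wy":0,"wz":0},
    {"x":2.4,"y":-0.37,"z":-0.2,"wx":0,"wy":0,"wz":0},
    {"x":2.7,"y":-0.42,"z":-0.2,"wx":0,"wy":0,"wz":0},
    {"x":3,"y":-0.465,"z":-0.2,"wx":0,"wy":0,"wz":0},
    {"x":3,"y":-0.465,"z":-0.2,"wx":0,"wy":0,"wz":0},
  ],
)

```text
t: 8.3
tool_pos: [496.1, 32.9, 52.4]
tool_rot: [-3.131, 0.241, -0.003]
ft_force: [0.4, 0.0, -0.4]
gripper_width: 22.4
grasp_force: 59.3
```

Call:
play_rows(
  targets=[
    {"x":0.5,"y":-0.08,"z":0,"wx":0,"wy":0,"wz":0},
    {"x":1,"y":-0.155,"z":0,"wx":0,"wy":0,"wz":0},
    {"x":1.5,"y":-0.23,"z":0,"wx":0,"wy":0,"wz":0},
    {"x":2,"y":-0.31,"z":0,"wx":0,"wy":0,"wz":0},
    {"x":2.5,"y":-0.39,"z":0,"wx":0,"wy":0,"wz":0},
    {"x":3,"y":-0.465,"z":0,"wx":0,"wy":0,"wz":0},
    {"x":3,"y":-0.465,"z":0,"wx":0,"wy":0,"wz":0},
    {"x":3,"y":-0.465,"z":0,"wx":0,"wy":0,"wz":0},
  ],
)

```text
t: 8.97
tool_pos: [525.6, 28.4, 52.4]
tool_rot: [-3.131, 0.241, -0.002]
ft_force: [0.3, -0.6, -0.5]
gripper_width: 22.7
grasp_force: 59.4
```

Call:
play_rows(
  targets=[
    {"x":0.5,"y":-0.08,"z":0,"wx":0,"wy":0,"wz":0},
    {"x":0.9,"y":-0.14,"z":0,"wx":0,"wy":0,"wz":0},
    {"x":1.3,"y":-0.2,"z":0,"wx":0,"wy":0,"wz":0},
    {"x":1.7,"y":-0.26,"z":0,"wx":0,"wy":0,"wz":0},
    {"x":2.1,"y":-0.33,"z":0,"wx":0,"wy":0,"wz":0},
    {"x":2.5,"y":-0.39,"z":0,"wx":0,"wy":0,"wz":0},
    {"x":2.5,"y":-0.39,"z":0,"wx":0,"wy":0,"wz":0},
    {"x":2.5,"y":-0.39,"z":0,"wx":0,"wy":0,"wz":0},
  ],
)

```text
t: 9.63
tool_pos: [550.9, 24.2, 52.5]
tool_rot: [-3.131, 0.241, -0.003]
ft_force: [0.7, -1.9, -0.8]
gripper_width: 22.9
grasp_force: 59.4
```

Call:
play_rows(
  targets=[
    {"x":0.3,"y":-0.05,"z":0,"wx":0,"wy":0,"wz":0},
    {"x":0.6,"y":-0.09,"z":0,"wx":0,"wy":0,"wz":0},
    {"x":0.8,"y":-0.12,"z":0,"wx":0,"wy":0,"wz":0},
    {"x":1,"y":-0.155,"z":0,"wx":0,"wy":0,"wz":0},
    {"x":1.1,"y":-0.17,"z":0,"wx":0,"wy":0,"wz":0},
    {"x":1.1,"y":-0.17,"z":0,"wx":0,"wy":0,"wz":0},
    {"x":1.1,"y":-0.17,"z":0,"wx":0,"wy":0,"wz":0},
  ],
)

```text
t: 10.22
tool_pos: [561.5, 22.6, 52.4]
tool_rot: [-3.131, 0.241, -0.003]
ft_force: [-0.4, -2.1, -0.3]
gripper_width: 22.7
grasp_force: 59.5
```

Call:
play_rows(
  targets=[
    {"x":0.1,"y":-0.015,"z":0,"wx":0,"wy":0,"wz":0},
    {"x":0.2,"y":-0.03,"z":0,"wx":0,"wy":0,"wz":0},
    {"x":0.3,"y":-0.045,"z":0,"wx":0,"wy":0,"wz":0},
    {"x":0.3,"y":-0.045,"z":0,"wx":0,"wy":0,"wz":0},
    {"x":0.3,"y":-0.045,"z":0,"wx":0,"wy":0,"wz":0},
  ],
)

```text
t: 10.63
tool_pos: [561.5, 22.7, 51.9]
tool_rot: [-3.13, 0.241, 0.007]
ft_force: [-9.4, -0.7, 4.8]
gripper_width: 22.5
grasp_force: 60.2
```

Call:
play_rows(
  targets=[
    {"x":0,"y":0,"z":0,"wx":0,"wy":0,"wz":0},
    {"x":0,"y":0,"z":0,"wx":0,"wy":0,"wz":0},
    {"x":0,"y":0,"z":0,"wx":0,"wy":0,"wz":0},
    {"x":0,"y":0,"z":0,"wx":0,"wy":0,"wz":0},
    {"x":0,"y":0,"z":0,"wx":0,"wy":0,"wz":0},
    {"x":0,"y":0,"z":2,"wx":0,"wy":0,"wz":0},
    {"x":-1,"y":0,"z":5,"wx":0,"wy":0,"wz":0},
    {"x":-2,"y":0,"z":9,"wx":0,"wy":0,"wz":0},
    {"x":-3,"y":0,"z":13,"wx":0,"wy":0,"wz":0},
    {"x":-3,"y":0,"z":17,"wx":0,"wy":0,"wz":0},
  ],
  grip=0,
)

```text
t: 11.47
tool_pos: [532.2, 22.0, 223.6]
tool_rot: [-3.131, 0.242, 0.002]
ft_force: [1.1, 0.9, -0.1]
gripper_width: 85.4
grasp_force: 0.0
```

Call:
play_rows(
  targets=[
    {"x":0,"y":0,"z":4,"wx":0,"wy":0,"wz":0},
    {"x":0,"y":0,"z":8,"wx":0,"wy":0,"wz":0},
    {"x":0,"y":0,"z":12,"wx":0,"wy":0,"wz":0},
    {"x":3,"y":-0.5,"z":14,"wx":0,"wy":0,"wz":0},
    {"x":7,"y":-1,"z":14,"wx":0,"wy":0,"wz":0},
    {"x":11,"y":-1.5,"z":14,"wx":0,"wy":0,"wz":0},
    {"x":11.5,"y":-1.5,"z":14,"wx":0,"wy":0,"wz":0},
    {"x":11.5,"y":-1.5,"z":14,"wx":0,"wy":0,"wz":0},
    {"x":11.5,"y":-1.5,"z":14,"wx":0,"wy":0,"wz":0},
  ],
)

```text
t: 12.22
tool_pos: [648.9, 6.8, 362.0]
tool_rot: [-3.132, 0.242, -0.0]
ft_force: [-0.7, 0.7, 0.5]
gripper_width: 85.6
grasp_force: 0.0
```

Run:
```python
from h import *
s=ctrl.sense();print(s['t'],s['tool_pos'],s['joint_positions'].round(3))
w=cap('wrist');a=cap('side')
print('side')
for q in ['red_head','yellow_head','blue_head','pin_shoulder','pin_grip','pin']: print(q,rec('side',q),rec('wrist',q))
import pickle;pickle.dump((w,a),open('i.pkl','wb'))
W=cv2.resize(w['frame'],(512,384));S=cv2.resize(a['frame'][145:230,170:260],(288*2,544),interpolation=2)
o=np.zeros((600,800,3),np.uint8);o[:300,:400]=cv2.resize(w['frame'],(400,300),interpolation=3)
S=cv2.resize(a['frame'][145:245,175:255],(400,500),interpolation=2);o[:500,400:]=S
o[300:,:400]=cv2.resize(w['frame'][80:310,100:407],(400,300),interpolation=2)
cv2.imwrite('pics/i.png',cv2.cvtColor(o,cv2.COLOR_RGB2BGR))
```

```text
12.2167 [648.90235785   6.84350175 361.95142298] [-0.583  0.528  0.789  1.409 -0.375  1.358 -1.508]
side
red_head [] [([669.0, 77.0, 262.0], 0.56), ([554.0, 22.0, 64.0], 0.48)]
yellow_head [([656.0, 14.0, 281.0], 0.51)] [([655.0, 9.0, 291.0], 0.83)]
blue_head [([642.0, -60.0, 258.0], 0.51)] [([642.0, -66.0, 261.0], 0.57)]
pin_shoulder [([275.0, 185.0, 19.0], 0.79), ([393.0, -480.0, 26.0], 0.65), ([565.0, 29.0, 65.0], 0.62)] [([563.0, 18.0, 64.0], 0.63), ([667.0, 79.0, 262.0], 0.22)]
pin_grip [([274.0, 196.0, 28.0], 0.91), ([399.0, -130.0, 18.0], 0.72), ([569.0, 24.0, 63.0], 0.69)] [([555.0, 24.0, 69.0], 0.97), ([396.0, -105.0, 17.0], 0.66)]
pin [([277.0, 185.0, 21.0], 0.81), ([400.0, -133.0, 21.0], 0.58), ([213.0, -251.0, 23.0], 0.58)] [([396.0, -101.0, 21.0], 0.72), ([656.0, 7.0, 291.0], 0.66), ([555.0, 21.0, 65.0], 0.65)]
```

View pics/i.png

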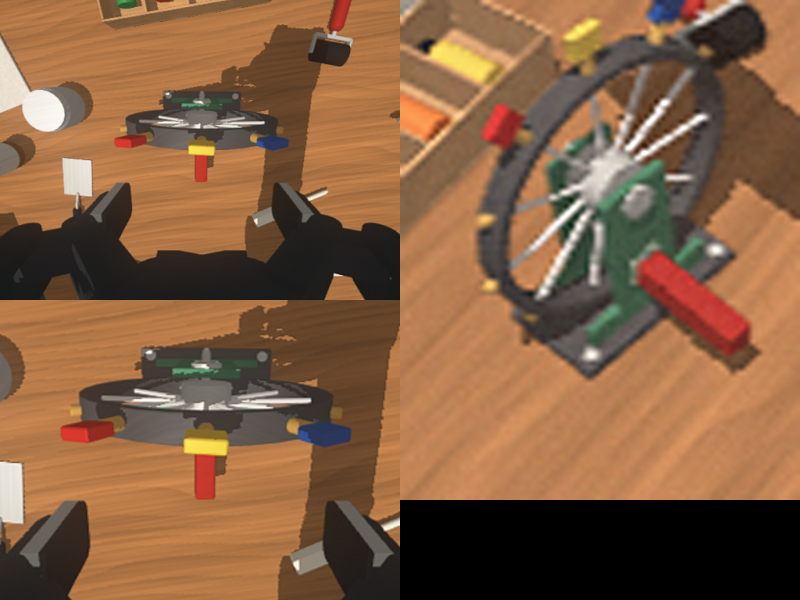

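The pin is home: the handle sits against the near cheek, at (640,260) in the right-hand crop. The three heads show in the lower-left crop, red at (88,431), yellow at (206,441) and blue at (320,433), all in line with the rim. I'll fit the head box models to their colour masks.

```bash
cat >> h.py <<'E'
from scipy.optimize import minimize
YAW=-.155;U=np.array([np.cos(YAW),np.sin(YAW),0]);V=np.array([-U[1],U[0],0]);HUB=np.array([653.6,7.3,135.])
HUE={'red':(0,7),'yellow':(22,34),'blue':(105,130)}
def head(a,th,r=143):
    s=V*np.sin(th)+np.array([0,0,np.cos(th)]);t=V*np.cos(th)-np.array([0,0,np.sin(th)]);return HUB+a*U+r*s,s,t
def mask(d,c,P,rad=45):
    h=cv2.cvtColor(d['frame'],cv2.COLOR_RGB2HSV);lo,hi=HUE[c];m=(h[...,0]>=lo)&(h[...,0]<=hi)&(h[...,1]>150)&(h[...,2]>60)
    if c=='red': m|=(h[...,0]>173)&(h[...,1]>150)&(h[...,2]>60)
    n,l,st,ce=cv2.connectedComponentsWithStats(m.astype(np.uint8))
    uv=proj(d,P);k=[i for i in range(1,n) if st[i,4]>15]
    if not k: return None
    k=min(k,key=lambda i:np.hypot(*(ce[i]-uv)));return (l==k)
def hull(d,a,th,q):
    P,s,t=head(a,th);# q: clockwise seen from outside = -q about s
    R=Ro.from_rotvec(-q*s).as_matrix();x=R@U;y=R@t
    pts=[proj(d,P+x*i*5+y*j*13+s*k*12) for i in(-1,1) for j in(-1,1) for k in(-1,1)]
    return cv2.convexHull(np.float32(pts))
def fit(ds,c,th0,q0=0.):
    ms=[(d,mask(d,c,head(0,th0)[0])) for d in ds]
    def cost(p):
        e=0
        for d,m in ms:
            if m is None: continue
            o=np.zeros((384*4,512*4),np.uint8);cv2.fillConvexPoly(o,np.int32(np.round(hull(d,*(p*[10,.1,.2]))*4+1.5)),255)
            o=cv2.resize(o,(512,384),interpolation=cv2.INTER_AREA)/255.;e+=np.abs(o-m).sum()/m.sum()
        return e
    b=min((minimize(cost,[a,th0/.1+t,q0/.2+q],method='Nelder-Mead',options=dict(initial_simplex=np.array([a,th0/.1+t,q0/.2+q])+np.array([[0,0,0],[.4,0,0],[0,.5,0],[0,0,.5]]))) for a in(0,.4) for t in(-.3,.3) for q in(-.4,.4)),key=lambda r:r.fun)
    p=b.x*[10,.1,.2];return p.round(3),round(b.fun,3),head(p[0],p[1])[0].round(1),[int(m.sum()) for _,m in ms if m is not None]
E
python3 - <<'E'
from h import *;import pickle
w,a=pickle.load(open('i.pkl','rb'))
for c,t in(('red',.55),('yellow',.02),('blue',-.55)):
    print(c,fit([w],c,t));print('   side',fit([a],c,t))
E
```

```text
red (array([ 0.167,  0.568, -0.141]), np.float64(0.139), array([665.6,  83.3, 255.5]), [552])
   side (array([ 3.484,  0.564, -0.096]), np.float64(0.18), array([668.9,  82.3, 255.8]), [49])
yellow (array([-1.96 , -0.009,  0.198]), np.float64(0.929), array([651.5,   6.4, 278. ]), [369])
   side (array([11.856, -0.027, -0.911]), np.float64(1.729), array([664.7,   1.6, 277.9]), [44])
blue (array([-7.176, -0.59 ,  0.326]), np.float64(7.825), array([634.2, -70.2, 253.8]), [58])
   side (array([31.457, -0.692, -0.614]), np.float64(1.244), array([670.6, -87.8, 245.1]), [101])
```

Run:
```python
from h import *;import pickle
w,a=pickle.load(open('i.pkl','rb'))
h=cv2.cvtColor(w['frame'],cv2.COLOR_RGB2HSV)
for c,t in(('red',.56),('yellow',0),('blue',-.56)):
    u,v=proj(w,head(0,t)[0]).round().astype(int);print(c,u,v);print([h[v+dy,u+dx].tolist() for dy in(-5,0,4) for dx in(-8,0,8)])
import h as H
for n,r in (('yellow',(26,32)),('blue',(108,128))):
    H.HUE[n]=r;m=mask(w,n,head(0,0 if n=='yellow' else -.56)[0]);yx=np.argwhere(m);print(n,m.sum(),yx.min(0),yx.max(0))
```

```text
red 167 181
[[4, 189, 112], [4, 190, 114], [3, 195, 127], [2, 202, 218], [2, 197, 175], [3, 196, 147], [2, 201, 218], [2, 193, 180], [3, 198, 148]]
yellow 256 187
[[21, 175, 131], [21, 174, 132], [21, 175, 131], [23, 176, 239], [22, 182, 225], [21, 185, 199], [26, 166, 250], [26, 169, 249], [25, 171, 247]]
blue 346 181
[[112, 136, 86], [113, 132, 85], [112, 138, 85], [113, 129, 87], [113, 130, 88], [113, 136, 90], [113, 125, 86], [114, 126, 89], [113, 137, 91]]
yellow 115 [188 242] [196 262]
blue 58 [180 329] [189 340]
```

```bash
sed -i "s/'yellow':(22,34)/'yellow':(20,34)/; s/>150)&(h\[...,2\]>60)$/>(90 if c=='blue' else 150))\&(h[...,2]>60)/" h.py; grep -n "lo,hi" h.py
python3 - <<'E'
from h import *;import pickle
w,a=pickle.load(open('i.pkl','rb'))
for c,t in(('yellow',.0),('blue',-.57)):
    print(c,fit([w],c,t));print('   side',fit([a],c,t))
E
```

```text
31:    h=cv2.cvtColor(d['frame'],cv2.COLOR_RGB2HSV);lo,hi=HUE[c];m=(h[...,0]>=lo)&(h[...,0]<=hi)&(h[...,1]>(90 if c=='blue' else 150))&(h[...,2]>60)
yellow (array([-0.367, -0.009,  0.096]), np.float64(0.147), array([653.,   6., 278.]), [624])
   side (array([ 0.727, -0.01 , -0.201]), np.float64(0.345), array([654.1,   5.7, 278. ]), [42])
blue (array([-1.564, -0.587,  0.098]), np.float64(0.166), array([639.8, -70.7, 254.1]), [563])
   side (array([ 5.38 , -0.632, -0.335]), np.float64(0.326), array([645.9, -77. , 250.4]), [32])
```

```bash
cat >> h.py <<'E'
def go(a,th,r,q,n=None):
    "shift cm, rotvec to tool along spoke th, TCP radius r, nut turn q"
    s0=ctrl.sense();T=Ro.from_euler('z',YAW)*Ro.from_euler('x',-th)*Ro.from_rotvec([np.pi,0,0])*Ro.from_euler('z',-np.pi/2+q)
    P=head(a,th,r)[0];w=(T*Ro.from_rotvec(s0['tool_rot']).inv()).as_rotvec()
    print('t',s0['t'],'pos',s0['tool_pos'].round(1),'j',s0['joint_positions'].round(2),'shift',((P-s0['tool_pos'])/10).round(2),'w',w.round(3),'spoke',head(a,th)[1].round(3))
E
python3 -c "
from h import *
go(0,.568,230,-.08)"
```

```text
t 12.9167 pos [649.4   7.4 362.4] j [-0.58  0.53  0.79  1.41 -0.38  1.36 -1.51] shift [ 2.33 12.21 -3.35] w [-0.357  0.528  1.601] spoke [0.083 0.531 0.843]
```

Call:
play_rows(
  targets=[
    {"x":0.2,"y":1,"z":0.5,"wx":-0.024,"wy":0.035,"wz":0.107},
    {"x":0.4,"y":2,"z":1,"wx":-0.048,"wy":0.07,"wz":0.213},
    {"x":0.6,"y":3,"z":1,"wx":-0.071,"wy":0.106,"wz":0.32},
    {"x":0.8,"y":4,"z":1,"wx":-0.095,"wy":0.141,"wz":0.427},
    {"x":1,"y":5,"z":1,"wx":-0.119,"wy":0.176,"wz":0.534},
    {"x":1.2,"y":6,"z":1,"wx":-0.143,"wy":0.211,"wz":0.64},
    {"x":1.4,"y":7,"z":1,"wx":-0.167,"wy":0.246,"wz":0.747},
    {"x":1.6,"y":8,"z":0,"wx":-0.19,"wy":0.282,"wz":0.854},
    {"x":1.8,"y":9,"z":0,"wx":-0.214,"wy":0.317,"wz":0.961},
    {"x":2,"y":10,"z":-1,"wx":-0.238,"wy":0.352,"wz":1.067},
    {"x":2.2,"y":11,"z":-2,"wx":-0.262,"wy":0.387,"wz":1.174},
    {"x":2.3,"y":12,"z":-3,"wx":-0.286,"wy":0.422,"wz":1.281},
  ],
)

```text
t: 13.92
tool_pos: [672.8, 127.9, 331.8]
tool_rot: [2.342, 1.532, -0.531]
ft_force: [-0.2, -0.9, 0.3]
gripper_width: 85.1
grasp_force: 0.0
```

```bash
python3 -c "
from h import *
go(0,.568,230,-.08)"
```

```text
t 13.9167 pos [672.8 127.9 331.8] j [-0.68  0.77  0.54  1.09  0.04  1.62 -0.65] shift [-0.01  0.17 -0.29] w [-0.07   0.105  0.314] spoke [0.083 0.531 0.843]
```

Call:
play_rows(
  targets=[
    {"x":0,"y":0.1,"z":-0.1,"wx":-0.023,"wy":0.035,"wz":0.105},
    {"x":0,"y":0.1,"z":-0.2,"wx":-0.047,"wy":0.07,"wz":0.21},
    {"x":0,"y":0.1,"z":-0.2,"wx":-0.07,"wy":0.105,"wz":0.314},
    {"x":0,"y":0.1,"z":-0.2,"wx":-0.07,"wy":0.105,"wz":0.314},
    {"x":0,"y":0.1,"z":-0.2,"wx":-0.07,"wy":0.105,"wz":0.314},
    {"x":0,"y":0.1,"z":-0.2,"wx":-0.07,"wy":0.105,"wz":0.314},
  ],
)

```text
t: 14.42
tool_pos: [672.6, 127.7, 330.7]
tool_rot: [2.006, 1.843, -0.622]
ft_force: [0.2, -0.3, -0.0]
gripper_width: 85.0
grasp_force: 0.0
```

```bash
python3 -c "
from h import *
w=cap('wrist');print(fit([w],'red',.568));print(fit([w],'yellow',0.))
go(0,.568,230,-.08);go(0,.568,132,-.08)"
```

```text
(array([ 0.287,  0.568, -0.052]), np.float64(0.148), array([665.8,  83.3, 255.5]), [471])
(array([-0.34 , -0.015,  0.013]), np.float64(0.134), array([652.9,   5.3, 278. ]), [382])
t 14.4667 pos [672.7 127.4 330.9] j [-0.72  0.76  0.5   1.13  0.17  1.58 -0.41] shift [ 0.    0.21 -0.2 ] w [-0.002  0.003  0.009] spoke [0.083 0.531 0.843]
t 14.4667 pos [672.7 127.4 330.9] j [-0.72  0.76  0.5   1.13  0.17  1.58 -0.41] shift [-0.81 -5.   -8.46] w [-0.002  0.003  0.009] spoke [0.083 0.531 0.843]
```

Call:
play_rows(
  targets=[
    {"x":-0.2,"y":-1.2,"z":-2,"wx":0,"wy":0,"wz":0},
    {"x":-0.4,"y":-2.4,"z":-4.1,"wx":0,"wy":0,"wz":0},
    {"x":-0.6,"y":-3.6,"z":-6.1,"wx":0,"wy":0,"wz":0},
    {"x":-0.75,"y":-4.5,"z":-7.6,"wx":0,"wy":0,"wz":0},
    {"x":-0.8,"y":-5,"z":-8.4,"wx":0,"wy":0,"wz":0},
    {"x":-0.8,"y":-5,"z":-8.4,"wx":0,"wy":0,"wz":0},
    {"x":-0.8,"y":-5,"z":-8.4,"wx":0,"wy":0,"wz":0},
  ],
)

```text
t: 15.05
tool_pos: [664.8, 78.1, 247.0]
tool_rot: [2.004, 1.845, -0.622]
ft_force: [0.5, 0.4, 0.1]
gripper_width: 85.4
grasp_force: 0.0
```

Call:
play_rows(
  targets=[
    {"x":0,"y":0,"z":0,"wx":0,"wy":0,"wz":0},
    {"x":0,"y":0,"z":0,"wx":0,"wy":0,"wz":0},
    {"x":0,"y":0,"z":0,"wx":0,"wy":0,"wz":0},
    {"x":0,"y":0,"z":0,"wx":0,"wy":0,"wz":0},
    {"x":0,"y":0,"z":0,"wx":0,"wy":0,"wz":0},
    {"x":0,"y":0,"z":0,"wx":0,"wy":0,"wz":0},
    {"x":0,"y":0,"z":0,"wx":0,"wy":0,"wz":0},
    {"x":0,"y":0,"z":0,"wx":0,"wy":0,"wz":0},
    {"x":0,"y":0,"z":0,"wx":0,"wy":0,"wz":0},
    {"x":0,"y":0,"z":0,"wx":0,"wy":0,"wz":0},
  ],
  grip=1,
  newtons=50,
)

```text
t: 15.88
tool_pos: [665.3, 78.6, 246.8]
tool_rot: [2.001, 1.847, -0.62]
ft_force: [6.8, 0.6, -0.2]
gripper_width: 8.8
grasp_force: 51.8
```

```bash
python3 -c "
from h import *
go(0,.568,132,1.571)"
```

```text
t 15.8833 pos [665.3  78.6 246.8] j [-0.69  0.77  0.49  1.32  0.18  1.37 -0.42] shift [-0.08 -0.11 -0.05] w [-0.138 -0.873 -1.388] spoke [0.083 0.531 0.843]
```

Call:
play_rows(
  targets=[
    {"x":0,"y":0,"z":0,"wx":-0.009,"wy":-0.058,"wz":-0.093},
    {"x":0,"y":0,"z":0,"wx":-0.018,"wy":-0.116,"wz":-0.185},
    {"x":0,"y":0,"z":0,"wx":-0.028,"wy":-0.175,"wz":-0.278},
    {"x":0,"y":0,"z":0,"wx":-0.037,"wy":-0.233,"wz":-0.37},
    {"x":0,"y":0,"z":0,"wx":-0.046,"wy":-0.291,"wz":-0.463},
    {"x":0,"y":0,"z":0,"wx":-0.055,"wy":-0.349,"wz":-0.555},
    {"x":0,"y":0,"z":0,"wx":-0.064,"wy":-0.407,"wz":-0.648},
    {"x":0,"y":0,"z":0,"wx":-0.074,"wy":-0.466,"wz":-0.74},
    {"x":0,"y":0,"z":0,"wx":-0.083,"wy":-0.524,"wz":-0.833},
    {"x":0,"y":0,"z":0,"wx":-0.092,"wy":-0.582,"wz":-0.925},
    {"x":0,"y":0,"z":0,"wx":-0.101,"wy":-0.64,"wz":-1.018},
    {"x":0,"y":0,"z":0,"wx":-0.11,"wy":-0.698,"wz":-1.11},
  ],
)

```text
t: 16.88
tool_pos: [666.5, 77.7, 247.2]
tool_rot: [2.576, 0.219, -0.172]
ft_force: [9.2, -2.1, -2.2]
gripper_width: 9.0
grasp_force: 51.4
```

```bash
python3 -c "
from h import *
go(0,.568,132,1.571);print(ctrl.sense()['ft_force'],ctrl.sense()['ft_torque'])"
```

```text
t 16.8833 pos [666.5  77.7 247.2] j [-0.85  0.87  0.82  1.33 -0.06  1.34 -1.57] shift [-0.19 -0.03 -0.1 ] w [-0.028 -0.168 -0.275] spoke [0.083 0.531 0.843]
[ 9.23403857 -2.10452985 -2.23766258] [ 0.16353009 -1.65955579  1.07663797]
```

Call:
play_rows(
  targets=[
    {"x":0,"y":0,"z":0,"wx":-0.01,"wy":-0.06,"wz":-0.095},
    {"x":0,"y":0,"z":0,"wx":-0.02,"wy":-0.12,"wz":-0.19},
    {"x":0,"y":0,"z":0,"wx":-0.029,"wy":-0.175,"wz":-0.285},
    {"x":0,"y":0,"z":0,"wx":-0.029,"wy":-0.175,"wz":-0.285},
    {"x":0,"y":0,"z":0,"wx":-0.029,"wy":-0.175,"wz":-0.285},
    {"x":0,"y":0,"z":0,"wx":-0.029,"wy":-0.175,"wz":-0.285},
  ],
)

```text
t: 17.38
tool_pos: [666.5, 77.5, 247.4]
tool_rot: [2.567, -0.208, -0.053]
ft_force: [8.7, -3.4, -1.5]
gripper_width: 9.0
grasp_force: 51.6
```

```bash
python3 -c "
from h import *
go(0,.568,132,1.571);go(0,.568,230,1.571)"
```

```text
t 17.3833 pos [666.5  77.5 247.4] j [-0.89  0.9   0.9   1.33 -0.13  1.35 -1.85] shift [-0.2  -0.   -0.11] w [0.    0.005 0.005] spoke [0.083 0.531 0.843]
t 17.3833 pos [666.5  77.5 247.4] j [-0.89  0.9   0.9   1.33 -0.13  1.35 -1.85] shift [0.62 5.21 8.15] w [0.    0.005 0.005] spoke [0.083 0.531 0.843]
```

Call:
play_rows(
  targets=[
    {"x":0,"y":0,"z":0,"wx":0,"wy":0,"wz":0},
    {"x":0,"y":0,"z":0,"wx":0,"wy":0,"wz":0},
    {"x":0,"y":0,"z":0,"wx":0,"wy":0,"wz":0},
    {"x":0,"y":0,"z":0,"wx":0,"wy":0,"wz":0},
    {"x":0.15,"y":1,"z":1.6,"wx":0,"wy":0,"wz":0},
    {"x":0.3,"y":2.1,"z":3.4,"wx":0,"wy":0,"wz":0},
    {"x":0.45,"y":3.2,"z":5.1,"wx":0,"wy":0,"wz":0},
    {"x":0.6,"y":4.3,"z":6.8,"wx":0,"wy":0,"wz":0},
    {"x":0.65,"y":5.3,"z":8.4,"wx":0,"wy":0,"wz":0},
  ],
  grip=0.6,
)

```text
t: 18.13
tool_pos: [670.6, 132.2, 331.2]
tool_rot: [2.568, -0.208, -0.061]
ft_force: [0.3, -0.6, 0.3]
gripper_width: 34.2
grasp_force: 0.0
```

```bash
python3 -c "
from h import *
w=cap('wrist');a=cap('side');print(fit([w],'red',.568,1.5),fit([a],'red',.568,1.5));print(fit([w],'yellow',0.))
go(0,-.012,225,0)"
```

```text
(array([-0.462,  0.565,  1.581]), np.float64(0.11), array([665. ,  83. , 255.8]), [469]) (array([-0.73 ,  0.565,  1.456]), np.float64(0.477), array([664.7,  83.1, 255.8]), [24])
(array([-1.677, -0.023,  0.129]), np.float64(0.083), array([651.4,   4.3, 278. ]), [561])
t 18.2333 pos [671.9 133.5 332.7] j [-0.91  0.87  0.92  1.14 -0.12  1.56 -1.86] shift [ -1.87 -12.89   2.73] w [0.512 0.36  1.533] spoke [-0.002 -0.012  1.   ]
```

Call:
play_rows(
  targets=[
    {"x":0,"y":-0.3,"z":1.5,"wx":0.037,"wy":0.026,"wz":0.11},
    {"x":0,"y":-0.6,"z":3,"wx":0.073,"wy":0.051,"wz":0.219},
    {"x":-0.2,"y":-1.5,"z":4,"wx":0.11,"wy":0.077,"wz":0.329},
    {"x":-0.4,"y":-3,"z":4,"wx":0.146,"wy":0.103,"wz":0.438},
    {"x":-0.6,"y":-4.5,"z":4,"wx":0.183,"wy":0.129,"wz":0.548},
    {"x":-0.8,"y":-6,"z":4,"wx":0.219,"wy":0.154,"wz":0.657},
    {"x":-1,"y":-7.5,"z":4,"wx":0.256,"wy":0.18,"wz":0.767},
    {"x":-1.2,"y":-9,"z":4,"wx":0.293,"wy":0.206,"wz":0.876},
    {"x":-1.4,"y":-10.5,"z":4,"wx":0.329,"wy":0.231,"wz":0.986},
    {"x":-1.6,"y":-12,"z":3.5,"wx":0.366,"wy":0.257,"wz":1.095},
    {"x":-1.8,"y":-12.8,"z":3,"wx":0.402,"wy":0.283,"wz":1.205},
    {"x":-1.9,"y":-12.9,"z":2.7,"wx":0.439,"wy":0.309,"wz":1.314},
  ],
  grip=0,
)

```text
t: 19.23
tool_pos: [650.2, -0.9, 356.4]
tool_rot: [2.526, 1.723, -0.004]
ft_force: [-0.2, -0.9, -0.4]
gripper_width: 85.3
grasp_force: 0.0
```

```bash
python3 -c "
from h import *
w=cap('wrist');print(fit([w],'yellow',0.))
go(-.5,-.012,225,0)"
```

```text
(array([-0.763, -0.003,  0.045]), np.float64(0.101), array([652.8,   7. , 278. ]), [552])
t 19.2833 pos [650.2  -2.5 356.2] j [-0.47  0.45  0.55  1.45 -0.17  1.26 -0.3 ] shift [0.25 0.73 0.38] w [0.076 0.048 0.214] spoke [-0.002 -0.012  1.   ]
```

Call:
play_rows(
  targets=[
    {"x":0.1,"y":0.5,"z":0,"wx":0.038,"wy":0.024,"wz":0.09},
    {"x":0.25,"y":0.9,"z":0,"wx":0.076,"wy":0.048,"wz":0.18},
    {"x":0.25,"y":0.9,"z":0,"wx":0.076,"wy":0.048,"wz":0.18},
    {"x":0.25,"y":0.9,"z":-2,"wx":0.076,"wy":0.048,"wz":0.18},
    {"x":0.25,"y":0.9,"z":-4,"wx":0.076,"wy":0.048,"wz":0.18},
    {"x":0.25,"y":0.9,"z":-6,"wx":0.076,"wy":0.048,"wz":0.18},
    {"x":0.25,"y":0.9,"z":-8,"wx":0.076,"wy":0.048,"wz":0.18},
    {"x":0.25,"y":0.9,"z":-8.8,"wx":0.076,"wy":0.048,"wz":0.18},
    {"x":0.25,"y":0.9,"z":-8.8,"wx":0.076,"wy":0.048,"wz":0.18},
    {"x":0.25,"y":0.9,"z":-8.8,"wx":0.076,"wy":0.048,"wz":0.18},
  ],
)

```text
t: 20.12
tool_pos: [654.3, 11.6, 269.6]
tool_rot: [-2.426, -1.991, -0.014]
ft_force: [0.4, -0.0, 0.5]
gripper_width: 85.5
grasp_force: 0.0
```

```bash
python3 -c "
from h import *
go(-.6,-.007,132,0.03)"
```

```text
t 20.1167 pos [654.3  11.6 269.6] j [-0.39  0.54  0.46  1.51 -0.26  1.15 -0.08] shift [-0.14 -0.51 -0.26] w [-0.001  0.004  0.012] spoke [-0.001 -0.007  1.   ]
```

Call:
play_rows(
  targets=[
    {"x":-0.15,"y":-0.45,"z":-0.2,"wx":0,"wy":0,"wz":0},
    {"x":-0.15,"y":-0.45,"z":-0.2,"wx":0,"wy":0,"wz":0},
    {"x":-0.15,"y":-0.45,"z":-0.2,"wx":0,"wy":0,"wz":0},
    {"x":-0.15,"y":-0.45,"z":-0.2,"wx":0,"wy":0,"wz":0},
  ],
)

```text
t: 20.45
tool_pos: [653.2, 6.7, 268.2]
tool_rot: [-2.425, -1.992, -0.017]
ft_force: [0.7, 0.2, 0.3]
gripper_width: 85.4
grasp_force: 0.0
```

Call:
play_rows(
  targets=[
    {"x":0,"y":0,"z":0,"wx":0,"wy":0,"wz":0},
    {"x":0,"y":0,"z":0,"wx":0,"wy":0,"wz":0},
    {"x":0,"y":0,"z":0,"wx":0,"wy":0,"wz":0},
    {"x":0,"y":0,"z":0,"wx":0,"wy":0,"wz":0},
    {"x":0,"y":0,"z":0,"wx":0,"wy":0,"wz":0},
    {"x":0,"y":0,"z":0,"wx":0,"wy":0,"wz":0},
    {"x":0,"y":0,"z":0,"wx":0,"wy":0,"wz":0},
    {"x":0,"y":0,"z":0,"wx":0,"wy":0,"wz":0},
    {"x":0,"y":0,"z":0,"wx":0,"wy":0,"wz":0},
  ],
  grip=1,
)

```text
t: 21.2
tool_pos: [653.5, 6.8, 267.6]
tool_rot: [-2.425, -1.993, -0.017]
ft_force: [3.4, 0.5, -1.3]
gripper_width: 8.9
grasp_force: 51.8
```

```bash
python3 -c "
from h import *
go(-.6,-.007,132,1.571);go(-.6,-.007,132,3.1)"
```

```text
t 21.2 pos [653.5   6.8 267.6] j [-0.38  0.54  0.46  1.52 -0.26  1.14 -0.07] shift [-0.06 -0.03 -0.06] w [ 0.004  0.017 -1.531] spoke [-0.001 -0.007  1.   ]
t 21.2 pos [653.5   6.8 267.6] j [-0.38  0.54  0.46  1.52 -0.26  1.14 -0.07] shift [-0.06 -0.03 -0.06] w [ 0.012  0.025 -3.06 ] spoke [-0.001 -0.007  1.   ]
```

Call:
play_rows(
  targets=[
    {"x":0,"y":0,"z":0,"wx":0,"wy":0,"wz":-0.11},
    {"x":0,"y":0,"z":0,"wx":0,"wy":0,"wz":-0.22},
    {"x":0,"y":0,"z":0,"wx":0,"wy":0,"wz":-0.33},
    {"x":0,"y":0,"z":0,"wx":0,"wy":0,"wz":-0.44},
    {"x":0,"y":0,"z":0,"wx":0,"wy":0,"wz":-0.55},
    {"x":0,"y":0,"z":0,"wx":0,"wy":0,"wz":-0.66},
    {"x":0,"y":0,"z":0,"wx":0,"wy":0,"wz":-0.77},
    {"x":0,"y":0,"z":0,"wx":0,"wy":0,"wz":-0.88},
    {"x":0,"y":0,"z":0,"wx":0,"wy":0,"wz":-0.99},
    {"x":0,"y":0,"z":0,"wx":0,"wy":0,"wz":-1.1},
    {"x":0,"y":0,"z":0,"wx":0,"wy":0,"wz":-1.21},
    {"x":0,"y":0,"z":0,"wx":0,"wy":0,"wz":-1.32},
  ],
)

```text
t: 22.2
tool_pos: [653.8, 6.5, 267.7]
tool_rot: [3.137, 0.079, 0.019]
ft_force: [5.3, -1.4, -2.6]
gripper_width: 9.4
grasp_force: 51.5
```

```bash
python3 -c "
from h import *
go(-.6,-.007,132,1.571);print(ctrl.sense()['ft_force'])"
```

```text
t 22.2 pos [653.8   6.5 267.7] j [-0.58  0.61  0.78  1.53 -0.45  1.17 -1.25] shift [-0.09 -0.01 -0.07] w [ 0.012  0.012 -0.205] spoke [-0.001 -0.007  1.   ]
[ 5.33191811 -1.39437464 -2.60594427]
```

Call:
play_rows(
  targets=[
    {"x":0,"y":0,"z":0,"wx":0,"wy":0,"wz":-0.11},
    {"x":0,"y":0,"z":0,"wx":0,"wy":0,"wz":-0.205},
    {"x":0,"y":0,"z":0,"wx":0,"wy":0,"wz":-0.205},
    {"x":0,"y":0,"z":0,"wx":0,"wy":0,"wz":-0.205},
    {"x":0,"y":0,"z":0,"wx":0,"wy":0,"wz":-0.205},
  ],
)

```text
t: 22.62
tool_pos: [653.8, 6.6, 267.6]
tool_rot: [3.128, -0.231, 0.019]
ft_force: [5.6, -1.0, -2.0]
gripper_width: 8.7
grasp_force: 51.6
```

Call:
play_rows(
  targets=[
    {"x":0,"y":0,"z":0,"wx":0,"wy":0,"wz":0},
    {"x":0,"y":0,"z":0,"wx":0,"wy":0,"wz":0},
    {"x":0,"y":0,"z":0,"wx":0,"wy":0,"wz":0},
    {"x":0,"y":0,"z":0,"wx":0,"wy":0,"wz":0},
    {"x":0,"y":0,"z":2,"wx":0,"wy":0,"wz":0},
    {"x":0,"y":0,"z":5,"wx":0,"wy":0,"wz":0},
    {"x":0,"y":0,"z":6,"wx":0,"wy":0,"wz":0.11},
    {"x":0,"y":0,"z":6,"wx":0,"wy":0,"wz":0.22},
    {"x":0,"y":0,"z":6,"wx":0,"wy":0,"wz":0.33},
    {"x":0,"y":0,"z":6,"wx":0,"wy":0,"wz":0.44},
    {"x":0,"y":0,"z":6,"wx":0,"wy":0,"wz":0.55},
    {"x":0,"y":0,"z":6,"wx":0,"wy":0,"wz":0.66},
  ],
  grip=0.6,
)

```text
t: 23.62
tool_pos: [652.6, 6.9, 327.4]
tool_rot: [3.037, 0.802, 0.016]
ft_force: [0.1, -0.3, 0.0]
gripper_width: 33.9
grasp_force: 0.0
```

Call:
play_rows(
  targets=[
    {"x":0,"y":0,"z":0,"wx":0,"wy":0,"wz":0.11},
    {"x":0,"y":0,"z":0,"wx":0,"wy":0,"wz":0.22},
    {"x":0,"y":0,"z":0,"wx":0,"wy":0,"wz":0.33},
    {"x":0,"y":0,"z":0,"wx":0,"wy":0,"wz":0.44},
    {"x":0,"y":0,"z":0,"wx":0,"wy":0,"wz":0.55},
    {"x":0,"y":0,"z":0,"wx":0,"wy":0,"wz":0.66},
    {"x":0,"y":0,"z":0,"wx":0,"wy":0,"wz":0.77},
    {"x":0,"y":0,"z":0,"wx":0,"wy":0,"wz":0.88},
    {"x":0,"y":0,"z":0,"wx":0,"wy":0,"wz":0.99},
    {"x":0,"y":0,"z":0,"wx":0,"wy":0,"wz":1.1},
    {"x":0,"y":0,"z":0,"wx":0,"wy":0,"wz":1.21},
    {"x":0,"y":0,"z":0,"wx":0,"wy":0,"wz":1.32},
  ],
)

```text
t: 24.62
tool_pos: [652.5, 6.8, 327.4]
tool_rot: [-1.904, -2.491, -0.013]
ft_force: [0.2, -0.2, 0.7]
gripper_width: 34.3
grasp_force: 0.0
```

```bash
python3 -c "
from h import *
w=cap('wrist');a=cap('side');print(fit([w],'yellow',0.,1.5),fit([a],'yellow',0.,1.5),fit([w],'red',.568,1.5))
go(-.6,-.007,132,1.571-np.pi)"
```

```text
(array([-0.43 , -0.006,  1.605]), np.float64(0.135), array([653. ,   6.5, 278. ]), [910]) (array([ 0.435, -0.013,  1.886]), np.float64(0.316), array([653.7,   5.4, 278. ]), [38]) (array([-1.006,  0.561,  1.668]), np.float64(0.145), array([664.4,  82.7, 256.1]), [1188])
t 24.7167 pos [652.6   6.7 327.5] j [-0.34  0.48  0.4   1.43 -0.2   1.26  0.34] shift [ 0.02 -0.02 -6.05] w [-0.004 -0.011  1.154] spoke [-0.001 -0.007  1.   ]
```

Call:
play_rows(
  targets=[
    {"x":0,"y":0,"z":0,"wx":0,"wy":0,"wz":0.11},
    {"x":0,"y":0,"z":0,"wx":0,"wy":0,"wz":0.22},
    {"x":0,"y":0,"z":0,"wx":0,"wy":0,"wz":0.33},
    {"x":0,"y":0,"z":0,"wx":0,"wy":0,"wz":0.44},
    {"x":0,"y":0,"z":0,"wx":0,"wy":0,"wz":0.55},
    {"x":0,"y":0,"z":0,"wx":0,"wy":0,"wz":0.66},
    {"x":0,"y":0,"z":0,"wx":0,"wy":0,"wz":0.77},
    {"x":0,"y":0,"z":0,"wx":0,"wy":0,"wz":0.88},
    {"x":0,"y":0,"z":0,"wx":0,"wy":0,"wz":0.99},
    {"x":0,"y":0,"z":0,"wx":0,"wy":0,"wz":1.1},
    {"x":0,"y":0,"z":0,"wx":0,"wy":-0.01,"wz":1.15},
    {"x":0,"y":0,"z":0,"wx":0,"wy":-0.01,"wz":1.15},
  ],
)

```text
t: 25.72
tool_pos: [652.6, 6.5, 327.4]
tool_rot: [-0.255, -3.129, -0.016]
ft_force: [-0.0, -0.2, -0.0]
gripper_width: 34.3
grasp_force: 0.0
```

```bash
python3 -c "
from h import *
go(-.6,-.007,132,1.571-np.pi)"
```

```text
t 25.7167 pos [652.6   6.5 327.4] j [-0.18  0.47  0.16  1.42 -0.09  1.26  1.4 ] shift [ 0.03 -0.   -6.04] w [-0.003 -0.003  0.008] spoke [-0.001 -0.007  1.   ]
```

Call:
play_rows(
  targets=[
    {"x":0,"y":0,"z":-2,"wx":0,"wy":0,"wz":0},
    {"x":0,"y":0,"z":-4,"wx":0,"wy":0,"wz":0},
    {"x":0,"y":0,"z":-5.5,"wx":0,"wy":0,"wz":0},
    {"x":0,"y":0,"z":-6,"wx":0,"wy":0,"wz":0},
    {"x":0,"y":0,"z":-6,"wx":0,"wy":0,"wz":0},
    {"x":0,"y":0,"z":-6,"wx":0,"wy":0,"wz":0},
  ],
)

```text
t: 26.22
tool_pos: [653.2, 6.9, 268.0]
tool_rot: [-0.255, -3.129, -0.015]
ft_force: [-0.1, -0.2, 0.9]
gripper_width: 34.1
grasp_force: 0.0
```

Call:
play_rows(
  targets=[
    {"x":0,"y":0,"z":0,"wx":0,"wy":0,"wz":0},
    {"x":0,"y":0,"z":0,"wx":0,"wy":0,"wz":0},
    {"x":0,"y":0,"z":0,"wx":0,"wy":0,"wz":0},
    {"x":0,"y":0,"z":0,"wx":0,"wy":0,"wz":0},
    {"x":0,"y":0,"z":0,"wx":0,"wy":0,"wz":0},
    {"x":0,"y":0,"z":0,"wx":0,"wy":0,"wz":0},
  ],
  grip=1,
)

```text
t: 26.72
tool_pos: [653.6, 6.7, 268.8]
tool_rot: [-0.253, -3.131, -0.016]
ft_force: [-0.8, -0.2, 6.2]
gripper_width: 8.8
grasp_force: 50.5
```

Call:
play_rows(
  targets=[
    {"x":0,"y":0,"z":0,"wx":0,"wy":0,"wz":-0.11},
    {"x":0,"y":0,"z":0,"wx":0,"wy":0,"wz":-0.22},
    {"x":0,"y":0,"z":0,"wx":0,"wy":0,"wz":-0.33},
    {"x":0,"y":0,"z":0,"wx":0,"wy":0,"wz":-0.44},
    {"x":0,"y":0,"z":0,"wx":0,"wy":0,"wz":-0.55},
    {"x":0,"y":0,"z":0,"wx":0,"wy":0,"wz":-0.66},
    {"x":0,"y":0,"z":0,"wx":0,"wy":0,"wz":-0.77},
    {"x":0,"y":0,"z":0,"wx":0,"wy":0,"wz":-0.88},
    {"x":0,"y":0,"z":0,"wx":0,"wy":0,"wz":-0.99},
    {"x":0,"y":0,"z":0,"wx":0,"wy":0,"wz":-1.1},
    {"x":0,"y":0,"z":0,"wx":0,"wy":0,"wz":-1.21},
    {"x":0,"y":0,"z":0,"wx":0,"wy":0,"wz":-1.32},
  ],
)

```text
t: 27.72
tool_pos: [653.6, 6.6, 268.8]
tool_rot: [2.122, 2.309, 0.017]
ft_force: [-0.2, -0.6, 6.1]
gripper_width: 8.9
grasp_force: 50.6
```

```bash
python3 -c "
from h import *
go(-.6,-.007,132,0)"
```

```text
t 27.7167 pos [653.6   6.6 268.8] j [-0.38  0.53  0.45  1.52 -0.25  1.14  0.2 ] shift [-0.08 -0.02 -0.18] w [ 0.005  0.012 -0.239] spoke [-0.001 -0.007  1.   ]
```

Finish yellow, then open and retract.

Call:
play_rows(
  targets=[
    {"x":0,"y":0,"z":0,"wx":0,"wy":0,"wz":-0.11},
    {"x":0,"y":0,"z":0,"wx":0,"wy":0,"wz":-0.22},
    {"x":0,"y":0,"z":0,"wx":0,"wy":0,"wz":-0.235},
    {"x":0,"y":0,"z":0,"wx":0,"wy":0,"wz":-0.235},
    {"x":0,"y":0,"z":0,"wx":0,"wy":0,"wz":-0.235},
    {"x":0,"y":0,"z":0,"wx":0,"wy":0,"wz":-0.235},
  ],
)

```text
t: 28.22
tool_pos: [653.7, 6.7, 268.8]
tool_rot: [2.372, 2.05, 0.016]
ft_force: [-1.0, -1.1, 7.0]
gripper_width: 8.7
grasp_force: 50.6
```

Call:
play_rows(
  targets=[
    {"x":0,"y":0,"z":0,"wx":0,"wy":0,"wz":0},
    {"x":0,"y":0,"z":0,"wx":0,"wy":0,"wz":0},
    {"x":0,"y":0,"z":0,"wx":0,"wy":0,"wz":0},
    {"x":0,"y":0,"z":0,"wx":0,"wy":0,"wz":0},
    {"x":0,"y":0,"z":2,"wx":0,"wy":0,"wz":0},
    {"x":0,"y":0,"z":5,"wx":0,"wy":0,"wz":0},
    {"x":0,"y":0,"z":8,"wx":0,"wy":0,"wz":0},
    {"x":0,"y":0,"z":9,"wx":0,"wy":0,"wz":0},
    {"x":0,"y":0,"z":9,"wx":0,"wy":0,"wz":0},
    {"x":0,"y":0,"z":9,"wx":0,"wy":0,"wz":0},
  ],
  grip=0.6,
)

```text
t: 29.05
tool_pos: [652.8, 7.0, 357.1]
tool_rot: [2.373, 2.051, 0.014]
ft_force: [0.1, 0.7, 0.2]
gripper_width: 34.0
grasp_force: 0.0
```

```bash
python3 -c "
from h import *
w=cap('wrist');a=cap('side');print(fit([w],'yellow',0.),fit([a],'yellow',0.),fit([w],'red',.568,1.5),fit([w],'blue',-.587))
go(-1,-.587,230,0)"
```

```text
(array([-0.671, -0.006, -0.018]), np.float64(0.094), array([652.8,   6.6, 278. ]), [525]) (array([ 2.506, -0.016, -0.239]), np.float64(0.377), array([655.7,   4.6, 278. ]), [40]) (array([0.129, 0.558, 1.539]), np.float64(0.134), array([665.4,  82.1, 256.3]), [909]) (array([-1.538, -0.6  , -0.025]), np.float64(0.235), array([639.6, -72.3, 253. ]), [343])
t 29.15 pos [652.    7.1 355.6] j [-0.43  0.48  0.53  1.41 -0.24  1.31 -0.03] shift [ -1.91 -12.55  -2.91] w [ 0.579 -0.081 -0.008] spoke [-0.086 -0.547  0.833]
```

Call:
play_rows(
  targets=[
    {"x":-0.2,"y":-1,"z":1,"wx":0.05,"wy":-0.008,"wz":0},
    {"x":-0.4,"y":-2.5,"z":1.5,"wx":0.12,"wy":-0.016,"wz":0},
    {"x":-0.7,"y":-4.5,"z":1.5,"wx":0.21,"wy":-0.03,"wz":0},
    {"x":-1,"y":-6.5,"z":1,"wx":0.31,"wy":-0.044,"wz":0},
    {"x":-1.3,"y":-8.5,"z":0,"wx":0.41,"wy":-0.058,"wz":0},
    {"x":-1.6,"y":-10.5,"z":-1,"wx":0.5,"wy":-0.07,"wz":0},
    {"x":-1.9,"y":-12.3,"z":-2.5,"wx":0.579,"wy":-0.081,"wz":0},
    {"x":-1.9,"y":-12.5,"z":-2.9,"wx":0.579,"wy":-0.081,"wz":0},
    {"x":-1.9,"y":-12.5,"z":-2.9,"wx":0.579,"wy":-0.081,"wz":0},
    {"x":-1.9,"y":-12.5,"z":-2.9,"wx":0.579,"wy":-0.081,"wz":0},
  ],
  grip=0,
)

```text
t: 29.98
tool_pos: [633.7, -117.3, 327.2]
tool_rot: [-2.04, -1.757, -0.62]
ft_force: [-0.0, 0.7, -0.0]
gripper_width: 85.4
grasp_force: 0.0
```

```bash
python3 -c "
from h import *
w=cap('wrist');print(fit([w],'blue',-.587))
go(-1,-.587,230,0);go(-1,-.587,132,0)"
```

```text
(array([-0.908, -0.57 , -0.004]), np.float64(0.09), array([640.8, -68.8, 255.4]), [484])
t 30.0333 pos [ 634.3 -116.2  328.3] j [ 0.13  0.57  0.4   1.44 -0.77  1.46  0.56] shift [-0.13 -0.22 -0.18] w [-0.001  0.004 -0.008] spoke [-0.086 -0.547  0.833]
t 30.0333 pos [ 634.3 -116.2  328.3] j [ 0.13  0.57  0.4   1.44 -0.77  1.46  0.56] shift [ 0.71  5.14 -8.34] w [-0.001  0.004 -0.008] spoke [-0.086 -0.547  0.833]
```

Call:
play_rows(
  targets=[
    {"x":0.15,"y":1.2,"z":-2,"wx":0,"wy":0,"wz":0},
    {"x":0.3,"y":2.5,"z":-4,"wx":0,"wy":0,"wz":0},
    {"x":0.5,"y":3.8,"z":-6,"wx":0,"wy":0,"wz":0},
    {"x":0.65,"y":4.8,"z":-7.6,"wx":0,"wy":0,"wz":0},
    {"x":0.7,"y":5.15,"z":-8.2,"wx":0,"wy":0,"wz":0},
    {"x":0.7,"y":5.15,"z":-8.2,"wx":0,"wy":0,"wz":0},
    {"x":0.7,"y":5.15,"z":-8.2,"wx":0,"wy":0,"wz":0},
  ],
)

```text
t: 30.62
tool_pos: [641.4, -65.9, 247.6]
tool_rot: [-2.039, -1.762, -0.623]
ft_force: [0.1, -0.5, -0.1]
gripper_width: 85.6
grasp_force: 0.0
```

```bash
python3 -c "
from h import *
go(-1,-.582,132,0)"
```

```text
t 30.6167 pos [641.4 -65.9 247.6] j [ 0.08  0.62  0.36  1.56 -0.82  1.29  0.61] shift [-0.    0.17 -0.23] w [-0.004  0.007 -0.007] spoke [-0.085 -0.543  0.835]
```

Call:
play_rows(
  targets=[
    {"x":0,"y":0.15,"z":-0.15,"wx":0,"wy":0,"wz":0},
    {"x":0,"y":0.15,"z":-0.15,"wx":0,"wy":0,"wz":0},
    {"x":0,"y":0.15,"z":-0.15,"wx":0,"wy":0,"wz":0},
    {"x":0,"y":0.15,"z":-0.15,"wx":0,"wy":0,"wz":0},
    {"x":0,"y":0.15,"z":-0.15,"wx":0,"wy":0,"wz":0},
    {"x":0,"y":0.15,"z":-0.15,"wx":0,"wy":0,"wz":0},
    {"x":0,"y":0.15,"z":-0.15,"wx":0,"wy":0,"wz":0},
    {"x":0,"y":0.15,"z":-0.15,"wx":0,"wy":0,"wz":0},
    {"x":0,"y":0.15,"z":-0.15,"wx":0,"wy":0,"wz":0},
    {"x":0,"y":0.15,"z":-0.15,"wx":0,"wy":0,"wz":0},
  ],
  grip=1,
)

```text
t: 31.45
tool_pos: [641.4, -65.6, 245.2]
tool_rot: [-2.042, -1.759, -0.623]
ft_force: [3.5, -1.1, 1.8]
gripper_width: 8.7
grasp_force: 52.5
```

```bash
python3 -c "
from h import *
go(-1,-.582,132,1.571)"
```

```text
t 31.45 pos [641.4 -65.6 245.2] j [ 0.08  0.62  0.36  1.56 -0.82  1.28  0.61] shift [0.   0.13 0.01] w [ 0.132  0.862 -1.315] spoke [-0.085 -0.543  0.835]
```

Call:
play_rows(
  targets=[
    {"x":0,"y":0,"z":0,"wx":0.009,"wy":0.057,"wz":-0.088},
    {"x":0,"y":0,"z":0,"wx":0.018,"wy":0.115,"wz":-0.175},
    {"x":0,"y":0,"z":0,"wx":0.026,"wy":0.172,"wz":-0.263},
    {"x":0,"y":0,"z":0,"wx":0.035,"wy":0.23,"wz":-0.351},
    {"x":0,"y":0,"z":0,"wx":0.044,"wy":0.287,"wz":-0.438},
    {"x":0,"y":0,"z":0,"wx":0.053,"wy":0.345,"wz":-0.526},
    {"x":0,"y":0,"z":0,"wx":0.062,"wy":0.402,"wz":-0.614},
    {"x":0,"y":0,"z":0,"wx":0.07,"wy":0.46,"wz":-0.701},
    {"x":0,"y":0,"z":0,"wx":0.079,"wy":0.517,"wz":-0.789},
    {"x":0,"y":0,"z":0,"wx":0.088,"wy":0.575,"wz":-0.877},
    {"x":0,"y":0,"z":0,"wx":0.097,"wy":0.632,"wz":-0.964},
    {"x":0,"y":0,"z":0,"wx":0.106,"wy":0.69,"wz":-1.052},
  ],
)

```text
t: 32.45
tool_pos: [639.8, -64.6, 245.7]
tool_rot: [-2.558, -0.2, -0.177]
ft_force: [-5.6, 0.6, 6.3]
gripper_width: 8.9
grasp_force: 53.3
```

```bash
python3 -c "
from h import *
go(-1,-.582,132,1.571);print(ctrl.sense()['ft_force'])"
```

```text
t 32.45 pos [639.8 -64.6 245.7] j [-0.07  0.66  0.59  1.57 -0.94  1.37 -0.58] shift [ 0.16  0.03 -0.04] w [ 0.022  0.169 -0.26 ] spoke [-0.085 -0.543  0.835]
[-5.63909702  0.56738436  6.33397692]
```

Call:
play_rows(
  targets=[
    {"x":0,"y":0,"z":0,"wx":0.008,"wy":0.06,"wz":-0.09},
    {"x":0,"y":0,"z":0,"wx":0.016,"wy":0.12,"wz":-0.18},
    {"x":0,"y":0,"z":0,"wx":0.022,"wy":0.17,"wz":-0.26},
    {"x":0,"y":0,"z":0,"wx":0.022,"wy":0.17,"wz":-0.26},
    {"x":0,"y":0,"z":0,"wx":0.022,"wy":0.17,"wz":-0.26},
    {"x":0,"y":0,"z":0,"wx":0.022,"wy":0.17,"wz":-0.26},
  ],
)

```text
t: 32.95
tool_pos: [639.6, -64.5, 245.7]
tool_rot: [-2.554, 0.193, -0.059]
ft_force: [-4.8, 0.3, 7.0]
gripper_width: 8.9
grasp_force: 53.1
```

Call:
play_rows(
  targets=[
    {"x":0,"y":0,"z":0,"wx":0,"wy":0,"wz":0},
    {"x":0,"y":0,"z":0,"wx":0,"wy":0,"wz":0},
    {"x":0,"y":0,"z":0,"wx":0,"wy":0,"wz":0},
    {"x":0,"y":0,"z":0,"wx":0,"wy":0,"wz":0},
    {"x":-0.15,"y":-1,"z":1.55,"wx":0,"wy":0,"wz":0},
    {"x":-0.3,"y":-2.1,"z":3.3,"wx":0,"wy":0,"wz":0},
    {"x":-0.5,"y":-3.2,"z":5,"wx":0,"wy":0,"wz":0},
    {"x":-0.7,"y":-4.3,"z":6.7,"wx":0,"wy":0,"wz":0},
    {"x":-0.85,"y":-5.4,"z":8.4,"wx":0,"wy":0,"wz":0},
    {"x":-0.85,"y":-5.4,"z":8.4,"wx":0,"wy":0,"wz":0},
    {"x":-0.85,"y":-5.4,"z":8.4,"wx":0,"wy":0,"wz":0},
  ],
  grip=0.6,
)

```text
t: 33.87
tool_pos: [632.6, -120.0, 329.4]
tool_rot: [-2.557, 0.194, -0.064]
ft_force: [0.4, 1.0, -0.8]
gripper_width: 34.4
grasp_force: 0.0
```

```bash
python3 -c "
from h import *
w=cap('wrist');a=cap('side');t=cap('top');print(fit([w],'blue',-.58,1.5),fit([w],'yellow',0.),fit([a],'red',.568,1.5),fit([w],'red',.56,1.5))
print(ctrl.sense()['t'],rec('side','pin_grip'))
o=np.zeros((600,800,3),np.uint8);o[:300,:400]=cv2.resize(w['frame'],(400,300),interpolation=3)
o[:500,400:]=cv2.resize(a['frame'][145:245,175:255],(400,500),interpolation=2);o[300:,:400]=cv2.resize(t['frame'][80:180,180:313],(400,300),interpolation=2)
cv2.imwrite('pics/z.png',cv2.cvtColor(o,cv2.COLOR_RGB2BGR))"
```

```text
(array([-1.109, -0.582,  1.564]), np.float64(0.133), array([640.4, -70.2, 254.4]), [454]) (array([-0.413, -0.014, -0.106]), np.float64(0.135), array([652.9,   5.4, 278. ]), [552]) (array([2.685, 0.554, 1.611]), np.float64(0.228), array([667.9,  81.2, 256.6]), [33]) (array([-3.473,  0.698,  1.6  ]), np.float64(0.051), array([664.4,  98.7, 244.5]), [578])
34.0167 [([376.0, -489.0, 22.0], 0.75), ([275.0, 193.0, 28.0], 0.69), ([569.0, 26.0, 64.0], 0.66)]
```

View pics/z.png

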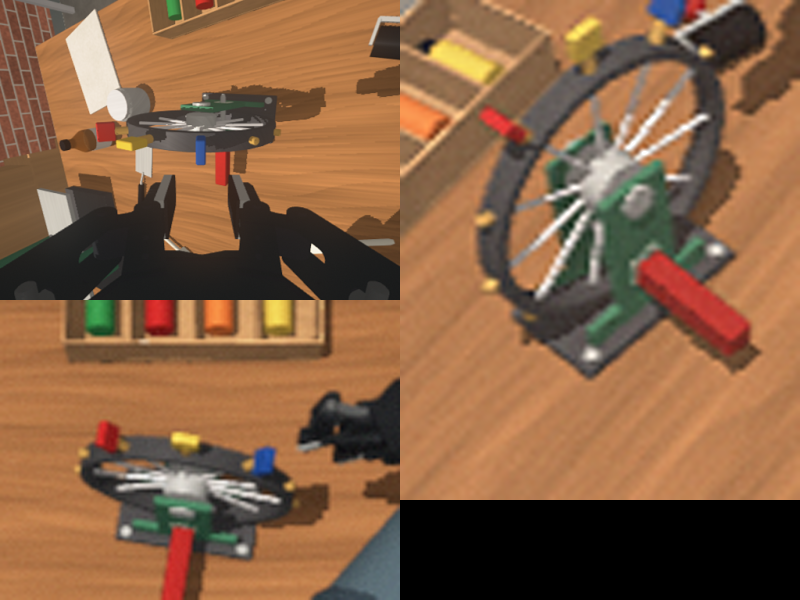

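The pictures show red at (105,436) and blue at (263,460) square across the rim, yellow at (185,440) in line with it, and the pin home at (645,265). The gripper is clear of everything, so I'm handing in.

```bash
python3 -c "
from h import *
print(ctrl.close_job())"
```

```text
the job is handed in; nothing more can be done
None
```

The job is handed in at about 34 s: the pin is home through both cheeks, red and blue stand a quarter turn on, yellow two quarter turns, and the robot is touching nothing; `ctrl.close_job()` returned no verdict, so this rests on my last camera check.

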